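# Turn the culture dishes over and box them for incubation

### The arm

A 7-joint arm with a two-finger parallel gripper is mounted at the origin on the work surface. World frame = base frame: x ahead of the robot, y to its left, z up, the work surface at z = 0. Lengths are in m, angles in rad, forces in N, time in s.
With the tool pointing down it reaches from about 0.425 to 1.025 m from the base axis. Payload 9.4 kg.
Tool frame: the origin (TCP) lies at the centre of the arm's flange, where the gripper is bolted on; the fingertips stand 173 mm ahead of it and the grasp point (between the pads) lies 155 mm ahead of it; x points along the fingers, y is the direction in which the jaws open and shut, and the axes are right-handed (so a half turn about x gives the same grasp; the last joint's range is limited). The gripper opens to 85 mm and grips with 20 to 120 N. Pads are 22 mm wide; open, the fingers measure 114 mm over their backs; the gripper's body (76 mm by 85 mm) begins 54 mm behind the grasp point. The pads swing forward as they close: fully open they stand 13 mm farther back than shut.
Start: joints at [-1.286, 0.599, -0.003, 1.599, 0.002, 0.943, -0.08], TCP at [0.257, 0.678, 0.405] pointing down, gripper open.
Joint ranges: [-2.57, 2.57], [-0.35, 1.97], [-1.29, 1.29], [0.11, 2.56], [-1.05, 4.19], [0.11, 1.86], [-2.63, 2.63]. Speed limits (rad/s): [2.22, 2.22, 3.01, 3.01, 3.14, 3.14, 3.14].

### API

Orientations are given as a unit quaternion [x, y, z, w].
In Python, from plant import manip gives the robot as it stands.
- The arm moves only by the tool carry_out, never from a script. Its argument "series" is a list of rows, each a list of 3 entries, a list of its own where there are three numbers: the closure, from 0 (fully open) to 1 (shut), then the shift along the world's x, y, z in mm, then the turn, a rotation vector about the world's x, y, z in degrees. In form: [[grip, [dx, dy, dz], [ax, ay, az]], ...]. A call has exactly 5 rows; each row is the pose to reach, as a shift and turn from the pose commanded when the call began; what a row does not reach only later rows make up. A row lasts 1/8 s, in which the tool goes at most 62.5 mm and 10.7 degrees, less where a joint would pass 70% of its speed; a pose out of reach is approached as far as the arm can. A call with a gripper value outside its range is refused whole. The fingers move at their own pace and stop on an object; "newtons" is the grip in N (left out, the last holds). Time passes only in rows, so rows that repeat a pose let the fingers close, or fill a call up. It gives the time, the measured TCP pose, the force and the opening at its end, in the units of the state.
- manip.observe(): the state, without advancing time (a new reading comes with each control period).
- manip.read_camera(name): name is "side" or "top"; returns a dict with "pixels" (420x560x3 uint8, red, green, blue), "K" (3x3 intrinsics, pixels), "R" (3x3) and "t" (3): a world point X has camera coordinates R X + t. Camera axes: x right, y down, z forward; pixel columns grow to the right and rows downward; lengths in m; the calibration is good to about 2 mm. A picture is of the moment at which its call begins. There is no depth.
- manip.job_done(): hands the job in, once; it reports no verdict.
The state is a dict: "t": time; "joint_positions": joint angles; "dq": joint speeds; "joint_efforts": joint torques, N m; "tcp_pos": TCP position; "tcp_rot": TCP orientation; "contact_force": force on the tool from outside, world axes, zero at the start; "ft_torque": the same for the moment, N m; "grip_width": opening from 0.0 (shut) to 1.0 (fully open).
Only numpy, scipy, OpenCV 4.12 (cv2) and the standard library are available. Lean on these libraries where they do the work, as an engineer would, in place of code of your own. Each camera call takes 0.05 s, during which the arm holds its last target.

### The job

The agar dishes are to be incubated upside down: turn every square culture dish on the bench over and lay them all in the culture box, each lying flat on the box floor on its white lid with the agar bottom upwards (the slotted stand may be used to hold a dish on edge while you change your grip). Then swing the box's lid fully closed, and leave the other things on the bench where they are.

Things in the scene. Friction and masses are not known exactly. Their poses are not given: they have to be found in the camera images.
- dish1_c (a point): Square plastic culture dish, 56 x 56 x 20 mm, about 50 to 100 g, with four flat sides: one face is its opaque white lid, the other its bottom through which the yellow-brown agar shows. This point is its centre, 10 mm from either face; its z axis points out through the white lid (up at the start), its x and y axes are square to its sides. May be absent.
- dish2_c (a point): Square plastic culture dish, 56 x 56 x 20 mm, about 50 to 100 g, with four flat sides: one face is its opaque white lid, the other its bottom through which the yellow-brown agar shows. This point is its centre, 10 mm from either face; its z axis points out through the white lid (up at the start), its x and y axes are square to its sides. May be absent.
- dish3_c (a point): Square plastic culture dish, 56 x 56 x 20 mm, about 50 to 100 g, with four flat sides: one face is its opaque white lid, the other its bottom through which the yellow-brown agar shows. This point is its centre, 10 mm from either face; its z axis points out through the white lid (up at the start), its x and y axes are square to its sides. May be absent.
- box: Culture box, fixed to the bench: a grey tray 110 mm (x) by 310 mm (y) with a flat floor 5 mm thick and a low rim (4 mm wide, top 13 mm above the bench). Inside 102 x 302 mm: up to three dishes lie side by side along y. Origin: centre of its underside, on the bench; x points to the hinge side (which faces the robot's right), z up.
- lid (a joint): Hinge angle of the box's white hood lid, rad: 0 closed, about 1.65 to 1.95 standing open at the start, limit 2.05; the hinge axis is the box's y axis through lid_hinge. A stiff hinge: the lid stays wherever it is left, and takes about 3 to 6 N at its front edge to swing down.
- lid_hinge (a point): Middle of the hinge line, at the box's rim on the robot's right (55 mm along the box's x, 13 mm up).
- lid_edge (a point): Middle of the lid's outer front edge (the long one farthest from the hinge). Closed, it lies 110 mm on the box's -x side of the hinge line, 48 mm above it (61 mm above the bench). The lid is a hood 110 x 310 x 48 mm, open below, walls 3 mm; a small tab 50 mm wide sticks out 16 mm from its front wall near the lower rim, in the middle of the long side.
- stand: Steel dish stand, fixed to the bench: base plate 56 (x) x 70 (y) x 6 mm with two upright plates, 36 mm long, along its x axis, making one slot 25 mm wide and 24 mm deep with flared lips (top about 41 mm above the bench, lips about 37 mm apart at the top). A dish put in on edge stays upright (it may lean up to 0.22 rad), its two side edges sticking out 10 mm past the plates at both ends. Origin: centre of its underside; y is across the slot, z up.
- slot (a point): Centre of the slot's floor, 6 mm above the bench: the middle of the lower edge of a dish standing in the slot.
- beaker_c (a point): Bystander, to be left where it is: clear glass beaker, 68 mm across, 85 mm tall. This point is its centre.
- slide_pack_c (a point): Bystander, to be left where it is: cardboard pack 85 x 55 x 26 mm. This point is its centre.
- slide_tray_c (a point): Bystander, to be left where it is: clear flat tray of slides 95 x 45 x 16 mm. This point is its centre.
- round_dish_c (a point): Bystander, to be left where it is: round glass dish, 90 mm across, 14 mm tall. This point is its centre.
- jar_c (a point): Bystander, to be left where it is: amber glass jar with black cap, 54 mm across, 60 mm tall. This point is its centre.
- eraser_c (a point): Bystander, to be left where it is: dark eraser 45 x 22 x 13 mm. This point is its centre.

How it is judged:
By the outcome, as a careful person would: the job done as asked, in the order asked, and still so for the second after the job is handed in, with the robot touching nothing.
Of dish1, dish2, dish3 only 2 to 3 are there at a start; the rules pass over those that are not, and their reading is None.
At some moment in a run one of dish1, dish2, dish3 may be knocked a few centimetres aside while the robot is not near it.
It also fails if it takes over 210 s, if anything falls off the work surface, if the arm or the gripper's body presses on something with over 40 N, if the wrist force passes 120 N, or if a joint passes its speed limit or range.

## Working session

There is one attempt and no reset: what is moved stays moved. The work goes in short steps, Python scripts to look and compute and a tool call to move; the robot and the scene stay as the last step left them, time stands still between calls to the robot, and variables do not carry over. Pictures are saved under pics/ and viewed, and the job is handed in when it is done.

Besides the shell and the picture viewer there is one more tool, called after ">>>" by a JSON object that holds its "method" and its "body", one argument or row to a line. carry_out: Moves the arm, as the interface text tells. Its arguments: {"type":"object","properties":{"series":{"type":"array","items":{"type":"array"}},"newtons":{"type":"number"}},"required":["series"]}

```bash
mkdir -p pics; ls
python3 - <<'E'
from plant import manip
import cv2
print(manip.observe())
for n in("top","side"):
    c=manip.read_camera(n); cv2.imwrite(f"pics/{n}0.png",cv2.cvtColor(c["pixels"],cv2.COLOR_RGB2BGR)); print(n,c["K"],c["R"],c["t"])
E
```

```text
pics
{'t': 0.0, 'joint_positions': array([-1.28568046,  0.60017469, -0.00250566,  1.60016078,  0.00179516,
        0.94288482, -0.07982449]), 'dq': array([-0.00040938,  0.00157834, -0.00068775,  0.00041061,  0.00035347,
       -0.00014096, -0.00047201]), 'joint_efforts': array([ 8.74127945e-04, -7.76469326e+01,  1.56544089e+00, -2.58015507e+01,
        1.24267748e-02,  8.68304487e-03,  5.45998319e-05]), 'tcp_pos': array([0.25656816, 0.67786308, 0.40377042]), 'tcp_rot': array([ 0.12665147,  0.69561248, -0.12779753,  0.69552173]), 'contact_force': array([ 0.39595295,  0.64770984, -0.021077  ]), 'ft_torque': array([-0.00711918,  0.05600656,  0.00503016]), 'grip_width': 1.000809967373032}
top [[510.39454322   0.         278.39577506]
 [  0.         510.39454322 214.56603639]
 [  0.           0.           1.        ]] [[-0.02356837 -0.99950436 -0.02087026]
 [-0.9932857   0.02577663 -0.11277896]
 [ 0.11326102  0.01807212 -0.9934009 ]] [0.06524952 0.53762948 1.31928633]
side [[380.08740131   0.         278.92215385]
 [  0.         380.08740131 209.7598049 ]
 [  0.           0.           1.        ]] [[ 0.89812794 -0.43962436 -0.00983016]
 [-0.309016   -0.61508252 -0.72538445]
 [ 0.31285032  0.65452572 -0.68827375]] [-0.46353513  0.23738916  0.90650497]
```

View pics/top0.png

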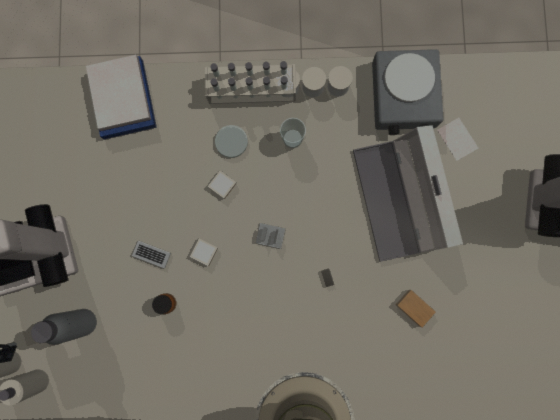

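View pics/side0.png

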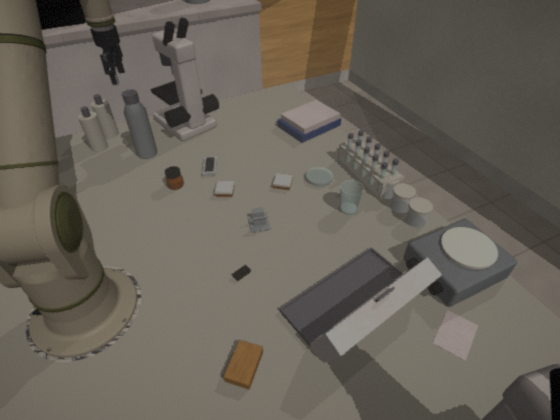

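```bash
cat > h.py <<'E'
from plant import manip
import cv2, numpy as np
from scipy.spatial.transform import Rotation as Ro
def snap(n,name,crop=None,s=1):
    c=manip.read_camera(n); im=cv2.cvtColor(c["pixels"],cv2.COLOR_RGB2BGR)
    if crop: x0,y0,x1,y1=crop; im=im[y0:y1,x0:x1]
    im=cv2.resize(im,None,fx=s,fy=s,interpolation=cv2.INTER_CUBIC)
    cv2.imwrite(f"pics/{name}.png",im); return c
def cam(n):
    import pickle,os
    f=f"cam_{n}.pkl"
    if not os.path.exists(f):
        c=manip.read_camera(n); pickle.dump({k:c[k] for k in "KRt"},open(f,"wb"))
    return pickle.load(open(f,"rb"))
def back(n,uv,z):
    c=cam(n); d=c["R"].T@np.linalg.inv(c["K"])@[uv[0],uv[1],1.]; o=-c["R"].T@c["t"]
    return o+d*(z-o[2])/d[2]
def proj(n,X):
    c=cam(n); p=c["K"]@(c["R"]@np.asarray(X)+c["t"]); return p[:2]/p[2]
def tri(uvt,uvs):
    A=[];b=[]
    for n,uv in(("top",uvt),("side",uvs)):
        c=cam(n); P=c["K"]@np.c_[c["R"],c["t"]]
        for i in(0,1):
            r=uv[i]*P[2]-P[i]; A.append(r[:3]); b.append(-r[3])
    return np.linalg.lstsq(np.array(A),np.array(b),rcond=None)[0]
E
python3 - <<'E'
from h import *
snap("top","t_d",(130,160,290,280),5)
snap("top","t_b",(340,110,480,270),3.7)
snap("side","s_d",(150,150,290,250),5)
snap("side","s_b",(270,220,460,360),4)
E
```

```text
(no output)
```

View pics/t_d.png

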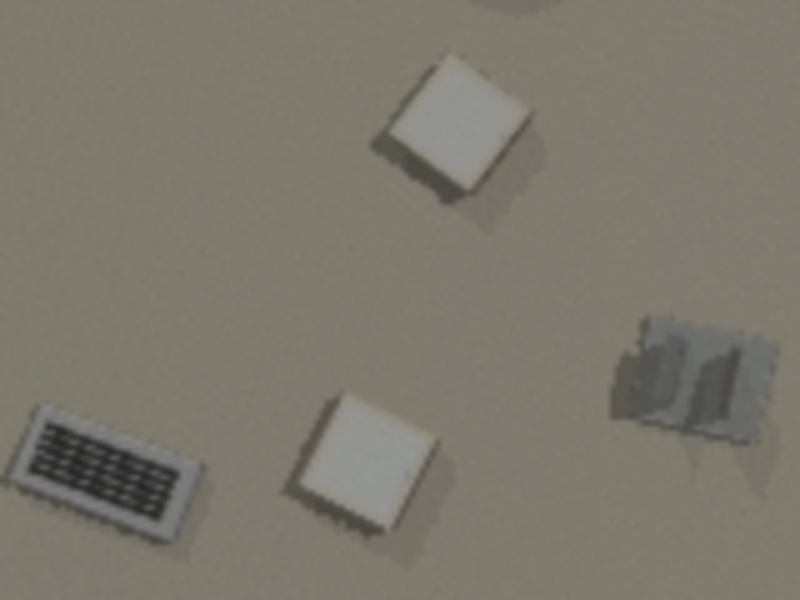

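View pics/t_b.png

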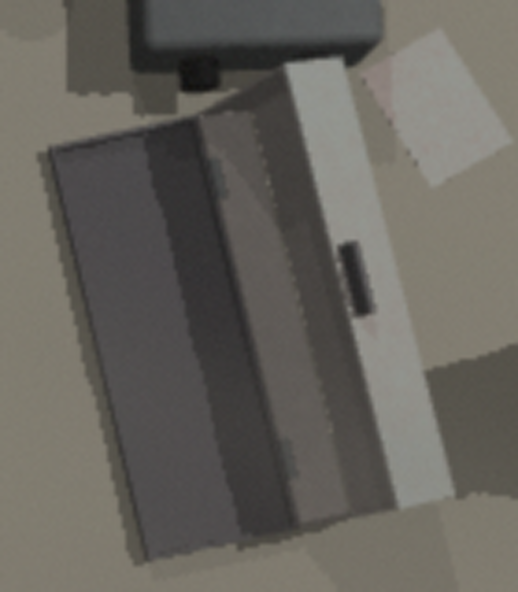

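View pics/s_d.png

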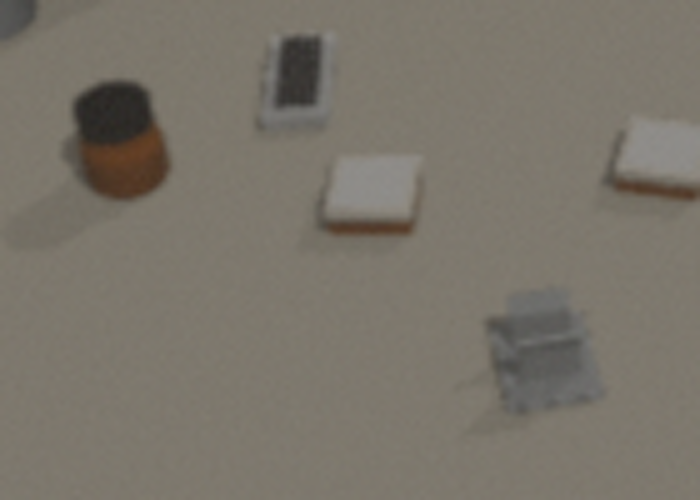

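View pics/s_b.png

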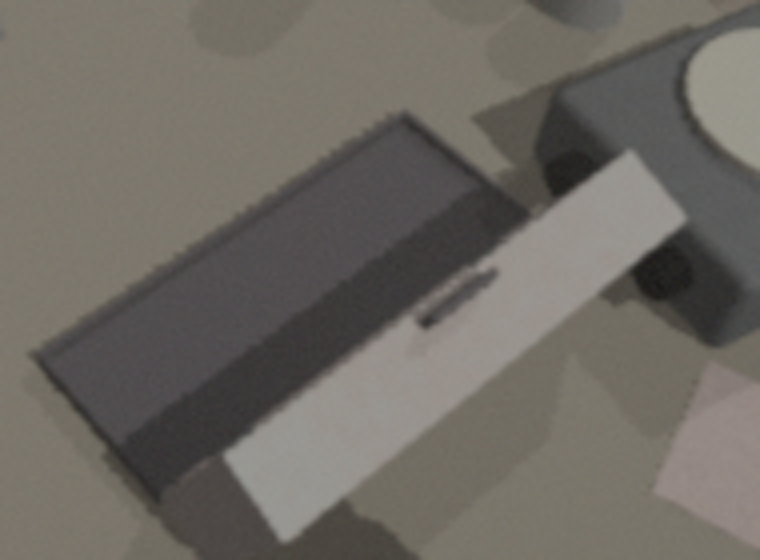

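```bash
cat > m.py <<'E'
from h import *
for n in("top","side"): print(n,"campos",(-cam(n)["R"].T@cam(n)["t"]).round(3))
def quad(n,pts,off,s,z):
    P=np.array([back(n,(p[0]/s+off[0]-.0,p[1]/s+off[1]),z) for p in pts]); return P
for nm,pts in dict(A=[(452,55),(532,113),(470,193),(388,132)],B=[(345,393),(438,440),(387,530),(300,482)]).items():
    P=quad("top",pts,(130,160),5,.02); c=P.mean(0); e=np.roll(P,-1,0)-P
    print(nm,c.round(4),np.linalg.norm(e,axis=1).round(3),np.degrees(np.arctan2(e[:,1],e[:,0])).round(1))
P=quad("side",[(330,155),(424,157),(416,220),(325,220)],(150,150),5,.02);print("Bside",P.mean(0).round(4))
P=quad("side",[(632,117),(735,125),(715,187),(614,177)],(150,150),5,.02);print("Aside",P.mean(0).round(4))
P=quad("top",[(650,315),(778,340),(752,443),(625,418)],(130,160),5,.006);e=np.roll(P,-1,0)-P
print("stand",P.mean(0).round(4),np.linalg.norm(e,axis=1).round(3),np.degrees(np.arctan2(e[:,1],e[:,0])).round(1))
P=quad("top",[(50,150),(140,562),(293,525),(197,120)],(340,110),3.7,.013);e=np.roll(P,-1,0)-P
print("box",P.round(4),P.mean(0).round(4),np.linalg.norm(e,axis=1).round(3),np.degrees(np.arctan2(e[:,1],e[:,0])).round(1))
P=quad("side",[(405,113),(38,355),(160,498),(528,212)],(270,220),4,.013);e=np.roll(P,-1,0)-P
print("boxS",P.round(4),P.mean(0).round(4),np.linalg.norm(e,axis=1).round(3),np.degrees(np.arctan2(e[:,1],e[:,0])).round(1))
# lid front face corners: top crop and side crop
for a,b in(((287,65),(630,150)),((345,58),(687,215)),((400,508),(225,455)),((455,495),(287,543))):
    print("lid",tri((a[0]/3.7+340,a[1]/3.7+110),(b[0]/4+270,b[1]/4+220)).round(4))
E
python3 m.py
```

```text
top campos [0.386 0.028 1.373]
side campos [ 0.206 -0.651  0.792]
A [0.6254 0.2017 0.02  ] [0.054 0.054 0.056 0.054] [-127.6  141.5   51.9  -40.4]
B [0.445  0.2532 0.02  ] [0.056 0.054 0.053 0.053] [-118.   149.6   60.2  -27.4]
Bside [0.4491 0.2508 0.02  ]
Aside [0.6343 0.1981 0.02  ]
stand [0.4852 0.0756 0.006 ] [0.07  0.057 0.069 0.057] [-102.5  164.4   77.5  -14.7]
box [[ 0.7105 -0.1555  0.013 ]
 [ 0.4085 -0.2076  0.013 ]
 [ 0.4322 -0.3176  0.013 ]
 [ 0.7299 -0.2638  0.013 ]] [ 0.5703 -0.2361  0.013 ] [0.307 0.113 0.303 0.11 ] [-170.2  -77.9   10.2  100.1]
boxS [[ 0.7152 -0.1565  0.013 ]
 [ 0.4135 -0.2129  0.013 ]
 [ 0.4338 -0.3215  0.013 ]
 [ 0.7355 -0.2582  0.013 ]] [ 0.5745 -0.2373  0.013 ] [0.307 0.11  0.308 0.104] [-169.4  -79.4   11.9  101.3]
lid [ 0.7396 -0.3036  0.121 ]
lid [ 0.7467 -0.3465  0.108 ]
lid [ 0.4389 -0.3614  0.1205]
lid [ 0.4477 -0.4043  0.1019]
```

```bash
cat >> h.py <<'E'
def pose(g,az,dep,sgn,off=0.155):
    """g grasp point, az heading deg of tool x, dep deg below horizontal, sgn jaw sign"""
    a,d=np.radians(az),np.radians(dep)
    x=np.array([np.cos(a)*np.cos(d),np.sin(a)*np.cos(d),-np.sin(d)])
    y=sgn*np.array([-np.sin(a),np.cos(a),0]); z=np.cross(x,y)
    R=Ro.from_matrix(np.c_[x,y,z]); return np.asarray(g)-off*x,R
def go(g,az,dep,sgn):
    o=manip.observe(); p,R=pose(g,az,dep,sgn); R0=Ro.from_quat(o["tcp_rot"])
    print("t",round(o["t"],2),"shift",((p-o["tcp_pos"])*1000).round(1),"turn",(R*R0.inv()).as_rotvec(degrees=True).round(1),"tcp",p.round(3))
def st():
    o=manip.observe(); m=Ro.from_quat(o["tcp_rot"]).as_matrix()
    x,y=m[:,0],m[:,1]
    print("t",round(o["t"],2),"grasp",(o["tcp_pos"]+.155*x).round(4),"az",np.degrees(np.arctan2(x[1],x[0])).round(1),"dep",np.degrees(np.arcsin(-x[2])).round(1),"jaw",y.round(3),"F",o["contact_force"].round(1),"w",round(o["grip_width"],3),"q",o["joint_positions"].round(2))
E
python3 - <<'E'
from h import *
st()
for az,s in((-104,1),(-104,-1),(76,1),(76,-1)): 
    print(az,s);go((.487,.0745,.20),az,30,s)
E
```

```text
t 0.4 grasp [0.2566 0.678  0.2496] az -98.8 dep 90.0 jaw [ 0.354  0.935 -0.   ] F [-0.5 -1.2  0.3] w 1.002 q [-1.29  0.6  -0.    1.6   0.    0.94 -0.08]
-104 1
t 0.4 shift [ 262.9 -473.3 -127.1] turn [-57.7 -30.2 -75. ] tcp [0.519 0.205 0.277]
-104 -1
t 0.4 shift [ 262.9 -473.3 -127.1] turn [-31.1  59.4  86.8] tcp [0.519 0.205 0.277]
76 1
t 0.4 shift [ 197.9 -733.8 -127.1] turn [ 31.1 -59.4  86.9] tcp [ 0.455 -0.056  0.277]
76 -1
t 0.4 shift [ 197.9 -733.8 -127.1] turn [ 57.7  30.2 -75. ] tcp [ 0.455 -0.056  0.277]
```

Run:
```python
from h import *
print("bottle top",tri((40,332),(130,97)))
print("bottle base",back("top",(85,322),0),back("side",(146,150),0))
print("scope",back("side",(190,130),0), back("top",(50,255),0))
print("scope top tri", tri((0,235),(178,45)))
print("beaker",back("top",(292,137),0.0),"rounddish",back("top",(231,142),.01),"jar",back("top",(165,303),.05))
```

```text
bottle top [0.26811593 0.59033628 0.21467405]
bottle base [0.26796538 0.57454965 0.        ] [0.27173163 0.60392076 0.        ]
scope [0.4545899  0.66351716 0.        ] [0.44849914 0.67355705 0.        ]
scope top tri [0.47138705 0.62108028 0.33633056]
beaker [0.75651034 0.00997142 0.        ] rounddish [0.74467783 0.1772954  0.01      ] jar [0.31582073 0.34835532 0.05      ]
```

>>> {"method": "carry_out", "body": {
  "series": [
    [0,[0,0,60],[0,0,0]],
    [0,[10,-40,90],[0,0,0]],
    [0,[30,-95,90],[0,0,0]],
    [0,[55,-150,90],[0,0,0]],
    [0,[80,-205,90],[0,0,0]]
  ]
}}

```text
t: 1.02
tcp_pos: [0.3371, 0.4712, 0.495]
tcp_rot: [0.127, 0.695, -0.127, 0.696]
contact_force: [1.3, 0.3, 0.3]
grip_width: 0.999
```

>>> {"method": "carry_out", "body": {
  "series": [
    [0,[30,-55,0],[0,0,-10]],
    [0,[60,-110,0],[0,0,-20]],
    [0,[90,-165,0],[0,0,-30]],
    [0,[120,-215,0],[0,0,-40]],
    [0,[180,-265,0],[0,0,-50]]
  ]
}}

```text
t: 1.65
tcp_pos: [0.5047, 0.216, 0.4954]
tcp_rot: [0.411, 0.576, -0.41, 0.575]
contact_force: [0.6, 1.1, 0.7]
grip_width: 1.001
```

Run:
```python
from h import *
st(); go((.487,.0745,.20),-104,30,1)
```

```text
t 1.65 grasp [0.5048 0.2161 0.3404] az 71.8 dep 89.9 jaw [0.946 0.325 0.001] F [0.6 1.1 0.7] w 1.001 q [-0.74  0.3   0.31  1.91 -0.11  0.95 -0.05]
t 1.65 shift [  14.7  -11.2 -217.9] turn [-60.8  -2.6 -29.9] tcp [0.519 0.205 0.277]
```

>>> {"method": "carry_out", "body": {
  "series": [
    [0,[14,-11,-180],[-60,-2.6,-30]],
    [0,[14,-11,-180],[-60,-2.6,-30]],
    [0,[14,-11,-180],[-60,-2.6,-30]],
    [0,[14,-11,-180],[-60,-2.6,-30]],
    [0,[14,-11,-180],[-60,-2.6,-30]]
  ]
}}

```text
t: 2.28
tcp_pos: [0.5186, 0.2075, 0.3141]
tcp_rot: [-0.254, -0.254, 0.709, -0.607]
contact_force: [0.0, -0.7, -0.3]
grip_width: 1.001
```

Run:
```python
from h import *
st(); go((.487,.0745,.10),-104,30,1)
```

```text
t 2.27 grasp [0.4979 0.0941 0.2105] az -100.3 dep 42.0 jaw [ 0.99  -0.133 -0.051] F [ 0.  -0.7 -0.3] w 1.001 q [-1.04  0.77  0.67  1.97  0.26  1.06 -0.7 ]
t 2.27 shift [   0.9   -2.7 -136.6] turn [-12.4  -0.6  -6. ] tcp [0.519 0.205 0.178]
```

>>> {"method": "carry_out", "body": {
  "series": [
    [0,[1,-3,-136],[-12.4,-0.6,-6]],
    [0,[1,-3,-136],[-12.4,-0.6,-6]],
    [0,[1,-3,-136],[-12.4,-0.6,-6]],
    [0,[1,-3,-136],[-12.4,-0.6,-6]],
    [0,[1,-3,-136],[-12.4,-0.6,-6]]
  ]
}}

```text
t: 2.9
tcp_pos: [0.5203, 0.2038, 0.1816]
tcp_rot: [-0.208, -0.162, 0.76, -0.594]
contact_force: [0.3, -1.0, 1.1]
grip_width: 1.003
```

Run:
```python
from h import *
st(); snap("side","s1"); snap("top","t1"); go((.487,.0745,.20),76,30,-1)
```

```text
t 2.9 grasp [0.4882 0.0742 0.1029] az -103.9 dep 30.5 jaw [ 0.971 -0.241  0.001] F [ 0.3 -1.   1.1] w 1.003 q [-1.03  1.05  0.66  1.96  0.22  1.01 -0.86]
t 3.0 shift [ -65.6 -259.8   96.2] turn [115.9 -28.8  -0. ] tcp [ 0.455 -0.056  0.277]
```

View pics/s1.png

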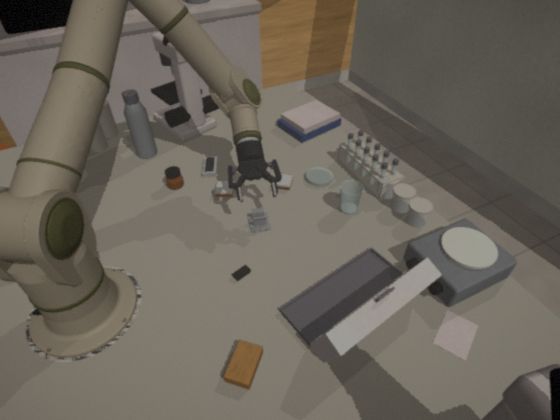

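View pics/t1.png

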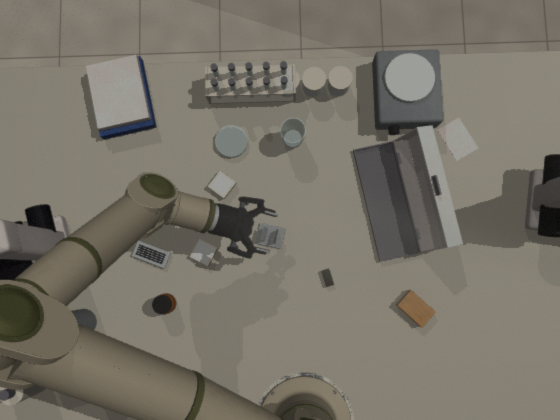

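>>> {"method": "carry_out", "body": {
  "series": [
    [0,[-10,-50,40],[10,-2.5,0]],
    [0,[-20,-100,80],[21,-5,0]],
    [0,[-30,-150,110],[31,-8,0]],
    [0,[-40,-200,110],[41,-10,0]],
    [0,[-50,-250,110],[52,-13,0]]
  ]
}}

```text
t: 3.62
tcp_pos: [0.4732, -0.0303, 0.2898]
tcp_rot: [-0.501, -0.395, 0.608, -0.473]
contact_force: [-0.4, -0.7, -0.4]
grip_width: 0.995
```

>>> {"method": "carry_out", "body": {
  "series": [
    [0,[-16,-10,-10],[63,-16,0]],
    [0,[-16,-10,-10],[63,-16,0]],
    [0,[-16,-10,-10],[63,-16,0]],
    [0,[-16,-10,-10],[63,-16,0]],
    [0,[-16,-10,-10],[63,-16,0]]
  ]
}}

```text
t: 4.25
tcp_pos: [0.4578, -0.0381, 0.2773]
tcp_rot: [0.679, 0.541, -0.392, 0.304]
contact_force: [-0.6, 1.4, -2.6]
grip_width: 0.994
```

Run:
```python
from h import *
st(); go((.487,.0745,.10),76,30,-1)
```

```text
t 4.25 grasp [0.4744 0.0388 0.1437] az 77.9 dep 59.5 jaw [ 0.973 -0.229 -0.011] F [-0.6  1.4 -2.6] w 0.994 q [ 0.63  0.64 -0.72  2.3  -0.47  0.27  0.26]
t 4.25 shift [ -3.3 -17.7 -99.8] turn [28.5 -7.6 -0.9] tcp [ 0.455 -0.056  0.178]
```

>>> {"method": "carry_out", "body": {
  "series": [
    [0,[-3,-18,-50],[28.5,-7.6,-1]],
    [0,[-3,-18,-50],[28.5,-7.6,-1]],
    [0,[-3,-18,-50],[28.5,-7.6,-1]],
    [0,[-3,-18,-50],[28.5,-7.6,-1]],
    [0,[-3,-18,-50],[28.5,-7.6,-1]]
  ]
}}

```text
t: 4.88
tcp_pos: [0.455, -0.0557, 0.2258]
tcp_rot: [0.76, 0.595, -0.207, 0.161]
contact_force: [-0.2, -0.8, 1.0]
grip_width: 1.0
```

Run:
```python
from h import *
st(); go((.487,.0745,.10),76,30,-1)
```

```text
t 4.88 grasp [0.487  0.0741 0.1473] az 76.2 dep 30.4 jaw [ 0.971 -0.24  -0.002] F [-0.2 -0.8  1. ] w 1.0 q [ 1.01  1.1  -1.17  2.31 -0.52  0.15  0.49]
t 4.88 shift [ -0.5  -0.  -48.3] turn [ 0.4 -0.2 -0.1] tcp [ 0.455 -0.056  0.178]
```

>>> {"method": "carry_out", "body": {
  "series": [
    [0,[0,0,-45],[0,0,0]],
    [0,[0,0,-85],[0,0,0]],
    [0,[0,0,-85],[0,0,0]],
    [0,[0,0,-85],[0,0,0]],
    [0,[0,0,-85],[0,0,0]]
  ]
}}

```text
t: 5.5
tcp_pos: [0.4563, -0.0564, 0.1422]
tcp_rot: [0.76, 0.595, -0.208, 0.159]
contact_force: [0.5, -0.7, 0.3]
grip_width: 1.005
```

Run:
```python
from h import *
st(); snap("top","t2",(190,180,370,320),4.4); snap("side","s2",(190,150,330,260),5)
print(proj("top",manip.observe()["tcp_pos"]))
```

```text
t 5.5 grasp [0.488  0.0736 0.064 ] az 76.3 dep 30.3 jaw [ 0.971 -0.241 -0.006] F [ 0.5 -0.7  0.3] w 1.005 q [ 0.95  1.23 -1.03  2.3  -1.05  0.11  1.16]
[323.29406446 242.42630411]
```

View pics/t2.png

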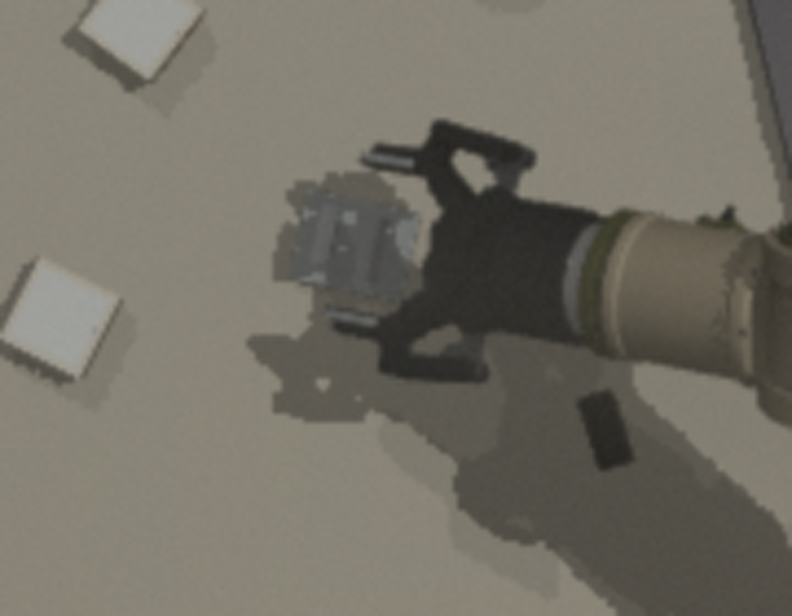

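View pics/s2.png

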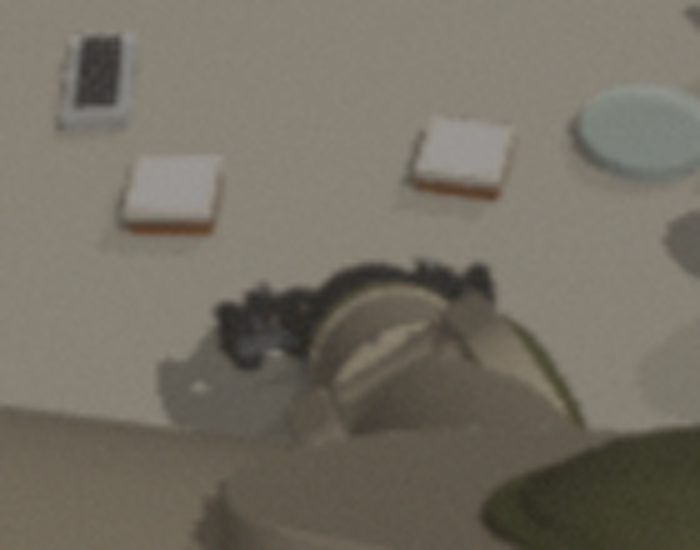

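Run:
```python
from h import *
print(back("top",(268,235.2),.035))
import cv2
im=cv2.imread("pics/top0.png"); 
def ov(cx,cy,yaw,col):
    c,s=np.cos(np.radians(yaw)),np.sin(np.radians(yaw))
    W=lambda x,y,z:(cx+c*x-s*y,cy+s*x+c*y,z)
    big=im
    L=[]
    B=[(-28,-35,6),(28,-35,6),(28,35,6),(-28,35,6)]
    L+= [(B[i],B[(i+1)%4]) for i in range(4)]
    for y in(-18.5,18.5): L.append(((-18,y,41),(18,y,41)))
    for y in(-12.5,12.5): L.append(((-18,y,30),(18,y,30)))
    return [(proj("top",np.array(W(*a))/[1,1,1] if 0 else W(a[0]/1000,a[1]/1000,a[2]/1000)),proj("top",W(b[0]/1000,b[1]/1000,b[2]/1000))) for a,b in L]
off=(230,205);s=9
cr=cv2.resize(im[205:270,230:318],None,fx=s,fy=s,interpolation=cv2.INTER_CUBIC)
for a,b in ov(.487,.0745,-14,0):
    cv2.line(cr,tuple(((a+.0-off)*s).astype(int).tolist()),tuple(((b-off)*s).astype(int).tolist()),(0,0,255),1)
cv2.imwrite("pics/ov.png",cr)
```

```text
[0.4848025  0.08044413 0.035     ]
```

View pics/ov.png

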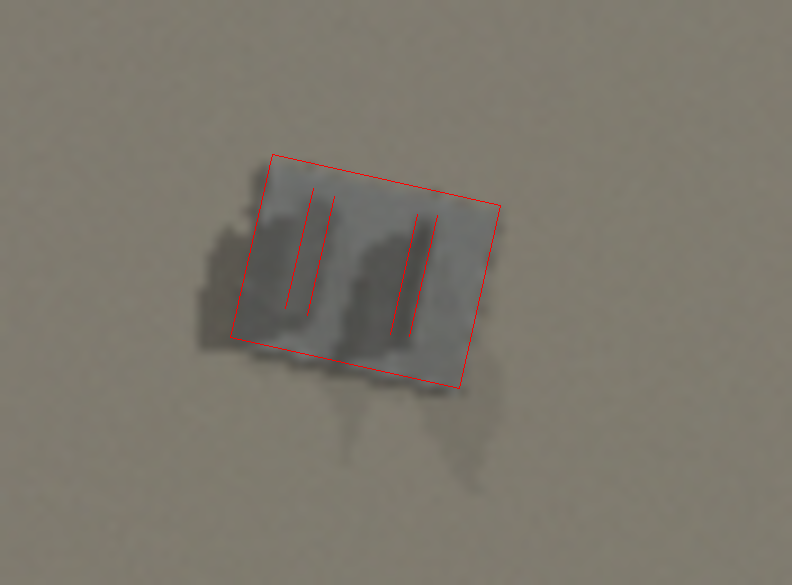

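>>> {"method": "carry_out", "body": {
  "series": [
    [0,[0,-10,50],[0,0,0]],
    [0,[0,-10,100],[-10,2,0]],
    [0,[0,20,150],[-20,5,0]],
    [0,[10,60,200],[-30,7.5,0]],
    [0,[20,90,200],[-40,10,0]]
  ]
}}

```text
t: 6.22
tcp_pos: [0.4703, 0.0092, 0.3233]
tcp_rot: [0.673, 0.536, -0.406, 0.309]
contact_force: [0.4, 0.2, -1.8]
grip_width: 0.999
```

Run:
```python
from h import *
st(); go((.6335,.2102,.13),-128.7,60,1)
```

```text
t 6.22 grasp [0.4853 0.082  0.1873] az 78.4 dep 61.4 jaw [ 0.972 -0.235 -0.019] F [ 0.4  0.2 -1.8] w 0.999 q [ 0.33  0.48 -0.43  2.27 -0.78  0.41  0.43]
t 6.22 shift [211.7 261.5 -59. ] turn [-53.4  25.1 -22.3] tcp [0.682 0.271 0.264]
```

>>> {"method": "carry_out", "body": {
  "series": [
    [0,[37,45,10],[-8.5,4,-3.6]],
    [0,[74,90,20],[-17,8,-7]],
    [0,[110,136,20],[-26,12,-11]],
    [0,[147,180,0],[-34,16,-14]],
    [0,[184,226,-20],[-43,20,-18]]
  ]
}}

```text
t: 6.85
tcp_pos: [0.6147, 0.184, 0.3149]
tcp_rot: [-0.555, -0.352, 0.662, -0.359]
contact_force: [0.9, -1.4, -0.8]
grip_width: 1.001
```

Run:
```python
from h import *
st(); go((.6335,.2102,.10),-128.7,60,1)
```

```text
t 6.85 grasp [0.5952 0.171  0.1617] az -146.4 dep 81.3 jaw [ 0.867 -0.494 -0.068] F [ 0.9 -1.4 -0.8] w 1.001 q [-0.6   0.65  0.34  1.84 -0.22  0.84 -0.67]
t 6.85 shift [ 67.3  86.7 -80.7] turn [-20.6   9.3  -8.1] tcp [0.682 0.271 0.234]
```

>>> {"method": "carry_out", "body": {
  "series": [
    [0,[67,87,-80],[-20.6,9.3,-8]],
    [0,[67,87,-80],[-20.6,9.3,-8]],
    [0,[67,87,-80],[-20.6,9.3,-8]],
    [0,[67,87,-80],[-20.6,9.3,-8]],
    [0,[67,87,-80],[-20.6,9.3,-8]]
  ]
}}

```text
t: 7.48
tcp_pos: [0.6811, 0.2687, 0.2345]
tcp_rot: [-0.451, -0.221, 0.779, -0.375]
contact_force: [-0.1, -0.0, 0.1]
grip_width: 0.998
```

Run:
```python
from h import *
st(); go((.6335,.2102,.019),-128.7,60,1); snap("top","t3",(170,130,290,250),5); snap("side","s3",(220,130,340,230),6)
```

```text
t 7.47 grasp [0.6327 0.209  0.0999] az -129.0 dep 60.3 jaw [ 0.783 -0.622 -0.006] F [-0.1 -0.   0.1] w 0.998 q [-0.75  0.94  0.48  1.54 -0.14  1.19 -0.95]
t 7.47 shift [  0.9   2.  -81.2] turn [-0.4 -0.1 -0.2] tcp [0.682 0.271 0.153]
```

View pics/t3.png

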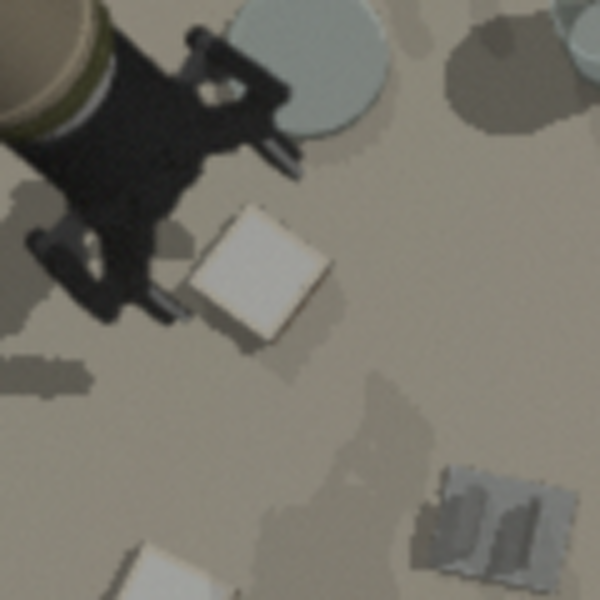

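View pics/s3.png

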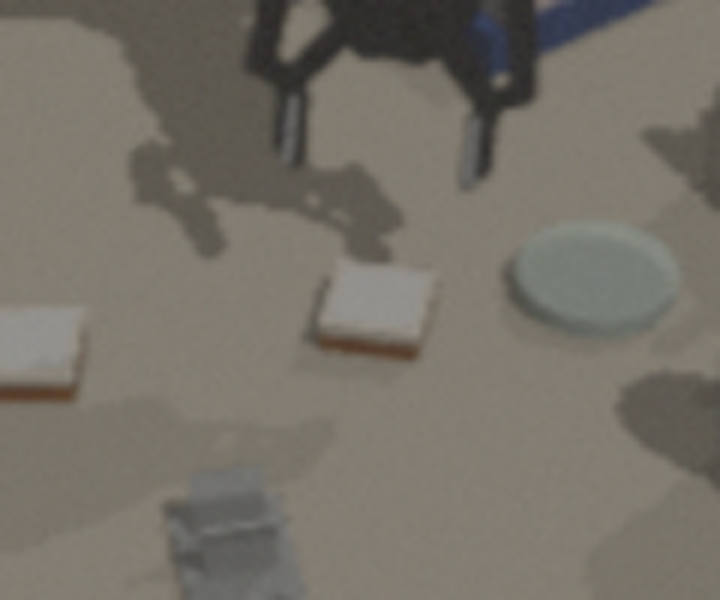

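Run:
```python
from h import *
P=np.array([back("side",(x/6+220,y/6+130),.02) for x,y in[(340,258),(437,268),(420,345),(320,337)]]);print(P.mean(0))
P=np.array([back("top",(x/5+170,y/5+130),.02) for x,y in[(252,205),(332,265),(270,342),(188,282)]]);print(P.mean(0))
```

```text
[0.62974745 0.20032179 0.02      ]
[0.62522299 0.20174516 0.02      ]
```

>>> {"method": "carry_out", "body": {
  "series": [
    [0,[1,1,-40],[0,0,0]],
    [0,[1,1,-65],[0,0,0]],
    [0,[1,1,-81],[0,0,0]],
    [0,[1,1,-81],[0,0,0]],
    [0,[1,1,-81],[0,0,0]]
  ]
}}

```text
t: 8.2
tcp_pos: [0.6826, 0.2709, 0.1529]
tcp_rot: [-0.45, -0.221, 0.779, -0.376]
contact_force: [-0.2, 0.2, -0.0]
grip_width: 1.0
```

Run:
```python
from h import *
st(); go((.6335,.2102,.019),-128.7,60,1); snap("top","t4",(170,130,290,250),5); snap("side","s4",(220,130,340,230),6)
```

```text
t 8.2 grasp [0.6342 0.2109 0.0184] az -128.9 dep 60.2 jaw [ 0.784 -0.62  -0.006] F [-0.2  0.2 -0. ] w 1.0 q [-0.74  1.04  0.45  1.55 -0.16  1.09 -0.96]
t 8.2 shift [-0.6 -0.2  0.3] turn [-0.4 -0.1 -0.4] tcp [0.682 0.271 0.153]
```

View pics/t4.png

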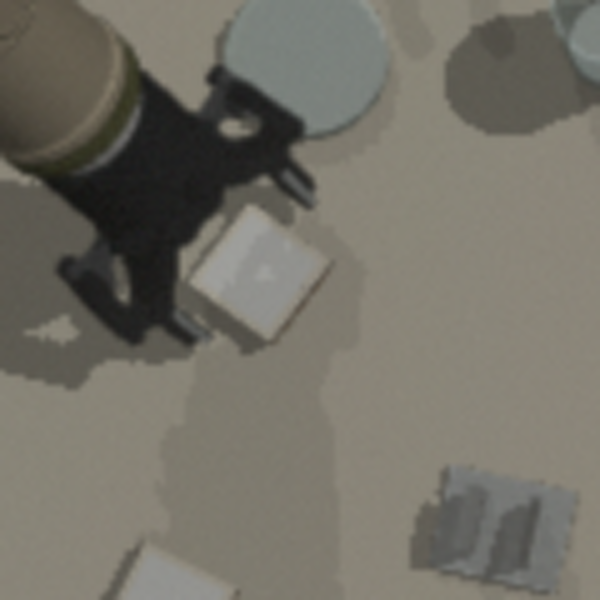

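View pics/s4.png

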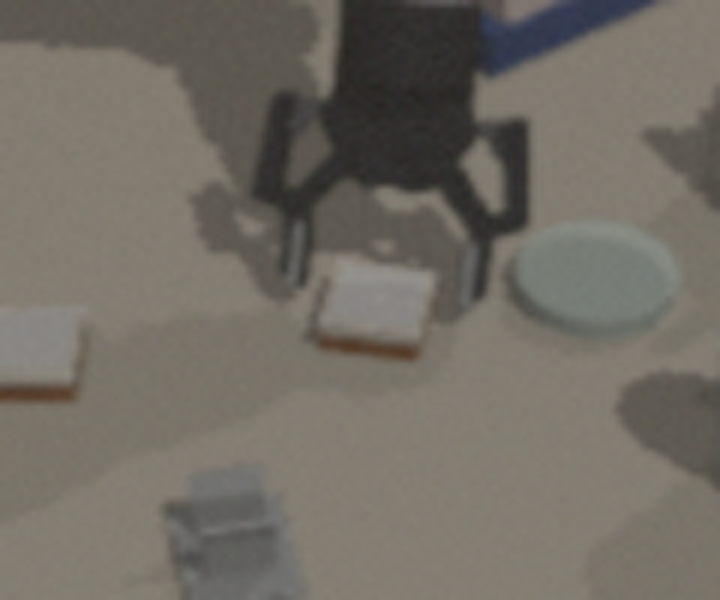

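>>> {"method": "carry_out", "body": {
  "newtons": 40,
  "series": [
    [0.6,[0,0,0],[0,0,0]],
    [0.6,[0,0,0],[0,0,0]],
    [0.6,[0,0,0],[0,0,0]],
    [0.6,[0,0,0],[0,0,0]],
    [0.6,[0,0,0],[0,0,0]]
  ]
}}

```text
t: 8.93
tcp_pos: [0.6824, 0.2712, 0.1527]
tcp_rot: [-0.45, -0.221, 0.779, -0.376]
contact_force: [0.4, 1.3, 5.4]
grip_width: 0.649
```

Run:
```python
from h import *
st(); snap("top","t5",(170,130,290,250),5); snap("side","s5",(220,130,340,230),6)
```

```text
t 8.93 grasp [0.634  0.2113 0.0182] az -128.9 dep 60.2 jaw [ 0.785 -0.62  -0.006] F [0.4 1.3 5.4] w 0.649 q [-0.74  1.04  0.45  1.55 -0.16  1.09 -0.96]
```

View pics/s5.png

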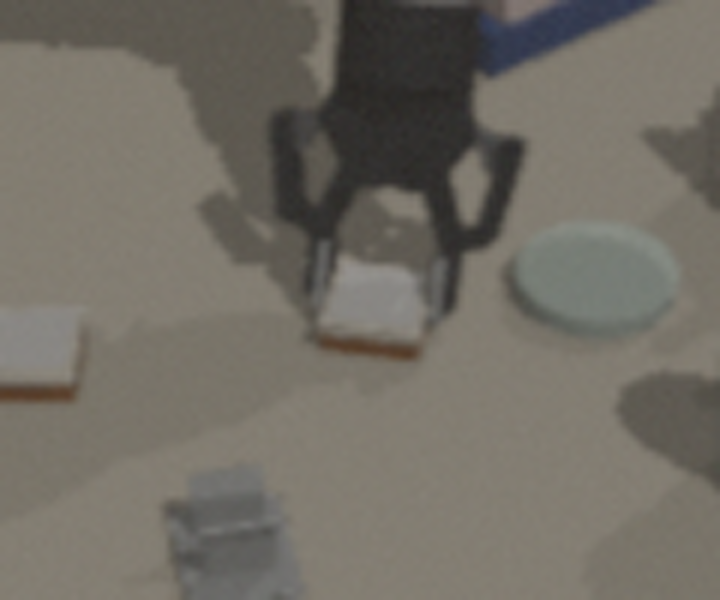

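>>> {"method": "carry_out", "body": {
  "series": [
    [0.6,[0,0,50],[0,0,0]],
    [0.6,[0,0,100],[0,0,0]],
    [0.6,[0,0,140],[0,0,0]],
    [0.6,[0,0,140],[0,0,0]],
    [0.6,[0,0,140],[0,0,0]]
  ]
}}

```text
t: 9.65
tcp_pos: [0.6818, 0.2711, 0.2912]
tcp_rot: [-0.45, -0.221, 0.78, -0.376]
contact_force: [0.4, 0.6, -2.0]
grip_width: 0.646
```

Run:
```python
from h import *
st(); go((.4884,.0823,.13),-104,30.2,1); snap("side","s6",(200,60,340,170),5)
```

```text
t 9.65 grasp [0.6332 0.2111 0.1568] az -129.0 dep 60.1 jaw [ 0.785 -0.62  -0.007] F [ 0.4  0.6 -2. ] w 0.646 q [-0.76  0.88  0.5   1.51 -0.12  1.28 -0.95]
t 9.65 shift [-161.   -58.8  -83.3] turn [-27.2  12.9  23.9] tcp [0.521 0.212 0.208]
```

View pics/s6.png

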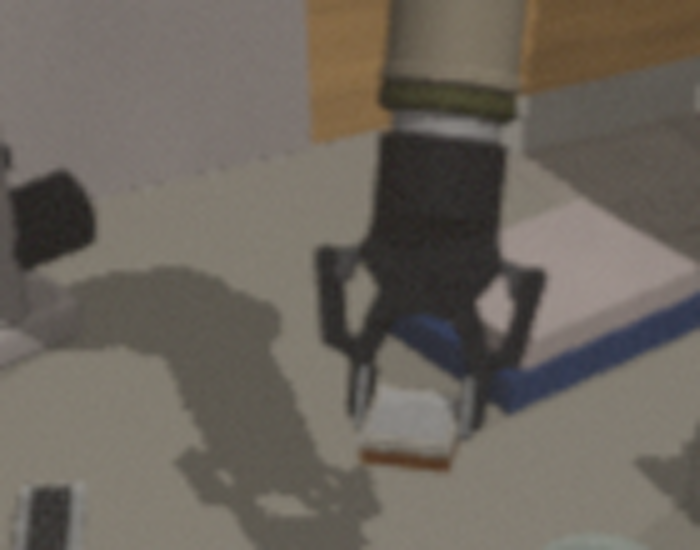

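Held firmly. Move over the stand while turning.

>>> {"method": "carry_out", "body": {
  "series": [
    [0.6,[-33,-12,0],[-5.4,2.6,4.8]],
    [0.6,[-65,-24,0],[-10.8,5.2,9.6]],
    [0.6,[-97,-36,-10],[-16.3,7.7,14.3]],
    [0.6,[-130,-48,-20],[-22,10.3,19]],
    [0.6,[-161,-59,-40],[-27.2,12.9,23.9]]
  ]
}}

```text
t: 10.32
tcp_pos: [0.5199, 0.2116, 0.251]
tcp_rot: [-0.204, -0.16, 0.76, -0.596]
contact_force: [0.7, -0.5, -2.2]
grip_width: 0.647
```

>>> {"method": "carry_out", "body": {
  "series": [
    [0.6,[0,0,0],[0,0,0]],
    [0.6,[0,0,-20],[0,0,0]],
    [0.6,[0,0,-30],[0,0,0]],
    [0.6,[0,0,-30],[0,0,0]],
    [0.6,[0,0,-30],[0,0,0]]
  ]
}}

```text
t: 10.95
tcp_pos: [0.5216, 0.2117, 0.2222]
tcp_rot: [-0.206, -0.16, 0.761, -0.594]
contact_force: [-1.0, -0.1, -1.2]
grip_width: 0.647
```

Run:
```python
from h import *
st(); go((.4884,.0823,.08),-104,30.2,1); snap("side","s7",(190,140,330,250),5); snap("top","t7",(190,170,310,290),5)
```

```text
t 10.95 grasp [0.4893 0.0818 0.144 ] az -104.0 dep 30.3 jaw [ 0.97  -0.242  0.001] F [-1.  -0.1 -1.2] w 0.647 q [-0.99  0.94  0.57  1.94  0.31  1.12 -0.94]
t 10.95 shift [ -0.8   0.6 -64.2] turn [-0.1  0.1 -0. ] tcp [0.521 0.212 0.158]
```

View pics/s7.png

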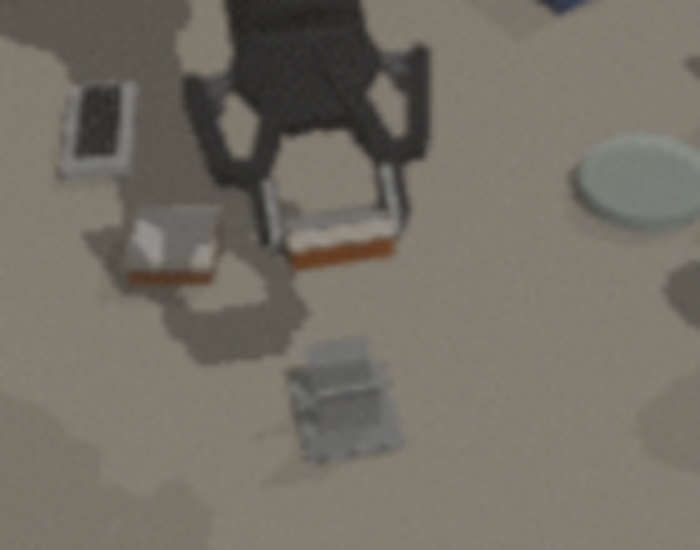

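View pics/t7.png

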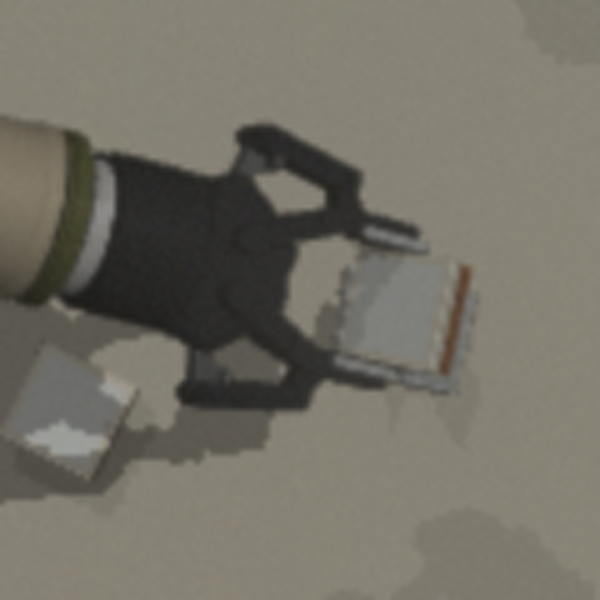

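>>> {"method": "carry_out", "body": {
  "series": [
    [0.6,[-10,-45,30],[10,-2.5,0]],
    [0.6,[-20,-90,60],[21,-5,0]],
    [0.6,[-30,-135,70],[31,-8,0]],
    [0.6,[-40,-180,70],[41,-10,0]],
    [0.6,[-50,-225,70],[52,-13,0]]
  ]
}}

```text
t: 11.68
tcp_pos: [0.4732, -0.0038, 0.2922]
tcp_rot: [-0.51, -0.4, 0.601, -0.467]
contact_force: [0.6, 0.2, -1.8]
grip_width: 0.647
```

Run:
```python
from h import *
st(); go((.4846,.0667,.13),76,31,-1)
```

```text
t 11.68 grasp [ 0.4667 -0.0275  0.1391] az -105.4 dep 80.9 jaw [ 0.97  -0.243 -0.004] F [ 0.6  0.2 -1.8] w 0.647 q [-0.32  0.51  0.23  2.26  0.09  0.44 -0.44]
t 11.68 shift [-20.8 -58.4 -82.3] turn [ 66.  -16.7  -0.1] tcp [ 0.452 -0.062  0.21 ]
```

>>> {"method": "carry_out", "body": {
  "series": [
    [0.6,[-10,-30,0],[33,-8,0]],
    [0.6,[-10,-30,0],[33,-8,0]],
    [0.6,[-21,-58,0],[66,-16.7,0]],
    [0.6,[-21,-58,-10],[66,-16.7,0]],
    [0.6,[-21,-58,-30],[66,-16.7,0]]
  ]
}}

```text
t: 12.3
tcp_pos: [0.4533, -0.0597, 0.2634]
tcp_rot: [0.673, 0.538, -0.403, 0.308]
contact_force: [-0.0, 0.3, -4.7]
grip_width: 0.646
```

>>> {"method": "carry_out", "body": {
  "series": [
    [0.6,[0,0,0],[0,0,0]],
    [0.6,[0,0,0],[0,0,0]],
    [0.6,[0,0,0],[0,0,0]],
    [0.6,[0,0,-20],[0,0,0]],
    [0.6,[0,0,-20],[0,0,0]]
  ]
}}

```text
t: 12.92
tcp_pos: [0.4534, -0.0572, 0.2422]
tcp_rot: [0.67, 0.54, -0.405, 0.309]
contact_force: [-0.6, 0.2, -0.5]
grip_width: 0.648
```

Run:
```python
from h import *
st(); go((.4846,.0667,.13),76,31,-1)
```

```text
t 12.93 grasp [0.4673 0.0162 0.1064] az 79.3 dep 61.2 jaw [ 0.974 -0.226 -0.022] F [-0.6  0.2 -0.5] w 0.648 q [ 0.63  0.7  -0.68  2.31 -0.4   0.22  0.25]
t 12.93 shift [ -0.9  -5.  -32.4] turn [29.1 -8.3 -1.3] tcp [ 0.452 -0.062  0.21 ]
```

>>> {"method": "carry_out", "body": {
  "series": [
    [0.6,[-1,-5,0],[29,-8.3,-1.3]],
    [0.6,[-1,-5,0],[29,-8.3,-1.3]],
    [0.6,[-1,-5,0],[29,-8.3,-1.3]],
    [0.6,[-1,-5,0],[29,-8.3,-1.3]],
    [0.6,[-1,-5,0],[29,-8.3,-1.3]]
  ]
}}

```text
t: 13.55
tcp_pos: [0.4524, -0.0632, 0.2425]
tcp_rot: [0.76, 0.592, -0.212, 0.165]
contact_force: [0.5, 0.2, -0.5]
grip_width: 0.645
```

Run:
```python
from h import *
st(); go((.4846,.0667,.08),76,31,-1); snap("side","s8",(190,140,330,250),5); snap("top","t8",(190,170,310,290),5)
```

```text
t 13.55 grasp [0.4847 0.0654 0.1624] az 75.9 dep 31.2 jaw [ 0.97  -0.244 -0.001] F [ 0.5  0.2 -0.5] w 0.645 q [ 1.03  1.07 -1.18  2.31 -0.48  0.19  0.42]
t 13.55 shift [  0.    1.  -82.7] turn [ 0.1 -0.1  0.1] tcp [ 0.452 -0.062  0.16 ]
```

View pics/s8.png

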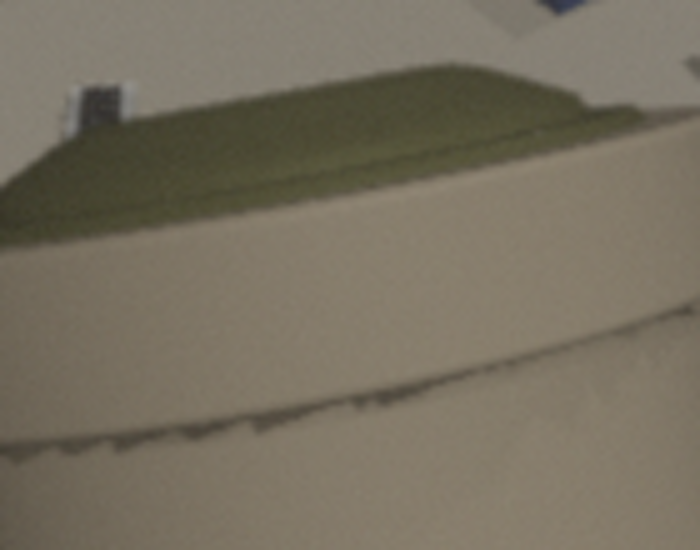

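View pics/t8.png

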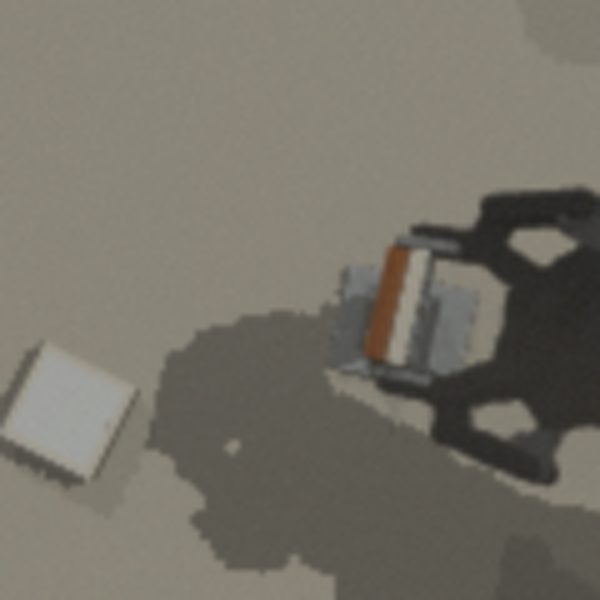

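Run:
```python
from h import *
P=np.array([back("top",(190+x/5,170+y/5),.178) for x,y in[(390,247),(432,250),(408,368),(367,360)]]);print(P.round(4),P.mean(0))
e=np.roll(P,-1,0)-P; print(np.linalg.norm(e,axis=1),np.degrees(np.arctan2(e[:,1],e[:,0])))
```

```text
[[0.5115 0.074  0.178 ]
 [0.5096 0.0542 0.178 ]
 [0.4543 0.0668 0.178 ]
 [0.4586 0.0859 0.178 ]] [0.48350199 0.07023023 0.178     ]
[0.01983849 0.0566469  0.01959569 0.0542737 ] [-95.57848181 167.22677726  77.55231342 -12.68147905]
```

>>> {"method": "carry_out", "body": {
  "series": [
    [0.6,[1.5,4.5,-30],[0,0,0]],
    [0.6,[1.5,4.5,-55],[0,0,0]],
    [0.6,[1.5,4.5,-72],[0,0,0]],
    [0.6,[1.5,4.5,-72],[0,0,0]],
    [0.6,[1.5,4.5,-72],[0,0,0]]
  ]
}}

```text
t: 14.28
tcp_pos: [0.4541, -0.059, 0.1709]
tcp_rot: [0.76, 0.592, -0.212, 0.165]
contact_force: [-0.5, -0.2, -1.0]
grip_width: 0.643
```

Run:
```python
from h import *
st(); snap("top","t9",(230,190,310,270),7.5)
```

```text
t 14.28 grasp [0.4865 0.0696 0.0907] az 75.9 dep 31.2 jaw [ 0.97  -0.244 -0.   ] F [-0.5 -0.2 -1. ] w 0.643 q [ 0.97  1.18 -1.07  2.31 -0.83  0.11  0.9 ]
```

View pics/t9.png

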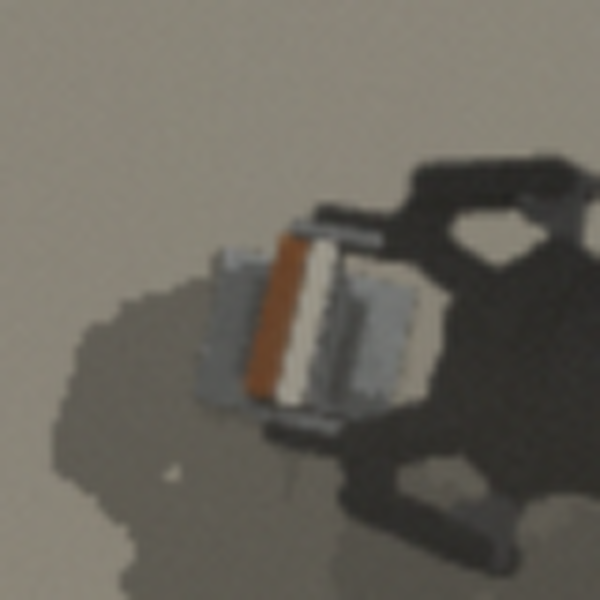

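Run:
```python
from h import *
print(back("top",(269.2,232.4),.106), proj("top",(.4852,.0756,.041)))
```

```text
[0.48647076 0.07449821 0.106     ] [269.75304105 234.83535389]
```

>>> {"method": "carry_out", "body": {
  "series": [
    [0.6,[-1,1,-12],[0,0,0]],
    [0.6,[-1,1,-22],[0,0,0]],
    [0.6,[-1,1,-32],[0,0,0]],
    [0.6,[-1,1,-36],[0,0,0]],
    [0.6,[-1,1,-36],[0,0,0]]
  ]
}}

```text
t: 14.95
tcp_pos: [0.4551, -0.0615, 0.1348]
tcp_rot: [0.759, 0.594, -0.211, 0.162]
contact_force: [0.2, 0.1, -0.6]
grip_width: 0.645
```

Run:
```python
from h import *
st(); snap("top","t10",(230,190,310,270),7.5)
```

```text
t 14.95 grasp [0.487  0.0676 0.0553] az 76.1 dep 30.9 jaw [ 0.97  -0.242 -0.004] F [ 0.2  0.1 -0.6] w 0.645 q [ 0.95  1.23 -1.01  2.3  -1.04  0.11  1.17]
```

View pics/t10.png

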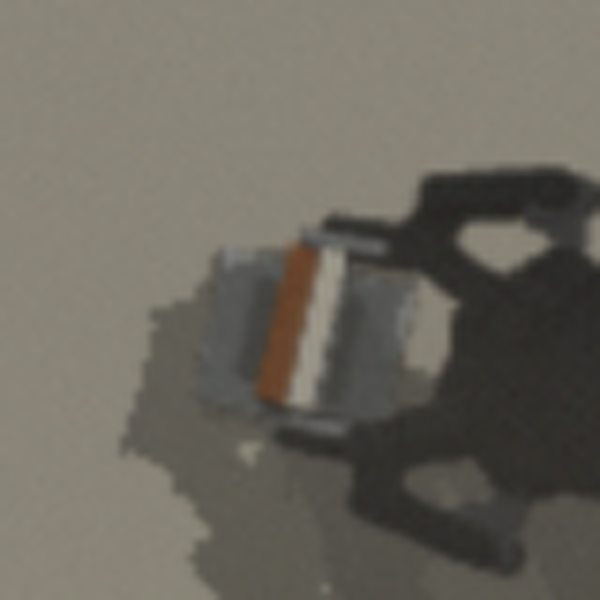

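>>> {"method": "carry_out", "body": {
  "series": [
    [0.6,[0,2,-4],[0,0,0]],
    [0.6,[0,2,-8],[-2,0.5,0]],
    [0.6,[0,2,-8],[-2,0.5,0]],
    [0.6,[0,2,-8],[-2,0.5,0]],
    [0.6,[0,2,-8],[-2,0.5,0]]
  ]
}}

```text
t: 15.62
tcp_pos: [0.4577, -0.061, 0.1294]
tcp_rot: [0.753, 0.595, -0.222, 0.171]
contact_force: [1.7, 10.5, 4.1]
grip_width: 0.642
```

Run:
```python
from h import *
st(); snap("top","t11",(230,190,310,270),7.5)
```

```text
t 15.62 grasp [0.4876 0.0662 0.0461] az 76.8 dep 32.5 jaw [ 0.972 -0.233 -0.007] F [ 1.7 10.5  4.1] w 0.642 q [ 0.93  1.22 -0.98  2.29 -1.04  0.11  1.17]
```

View pics/t11.png

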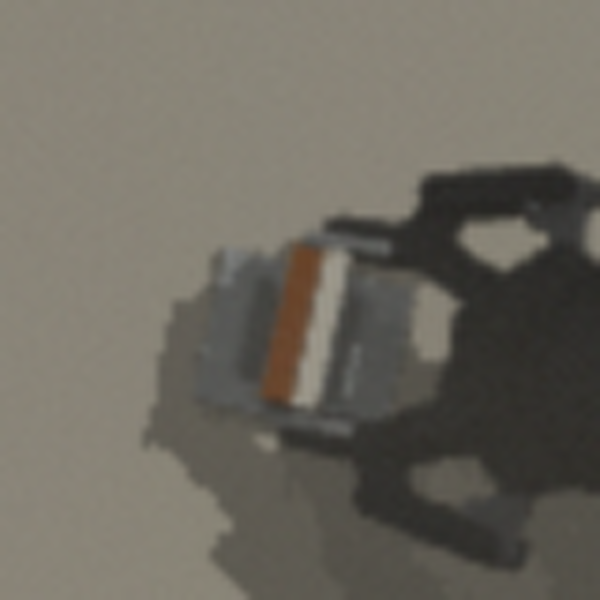

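>>> {"method": "carry_out", "body": {
  "series": [
    [0.25,[0,0,0],[0,0,0]],
    [0.1,[0,0,0],[0,0,0]],
    [0,[0,0,0],[0,0,0]],
    [0,[0,0,0],[0,0,0]],
    [0,[0,0,0],[0,0,0]]
  ]
}}

```text
t: 16.3
tcp_pos: [0.4577, -0.0633, 0.1277]
tcp_rot: [0.754, 0.593, -0.225, 0.172]
contact_force: [0.9, -0.5, -0.1]
grip_width: 1.002
```

>>> {"method": "carry_out", "body": {
  "series": [
    [0,[-5,-20,12],[0,0,0]],
    [0,[-10,-40,30],[0,0,0]],
    [0,[-12,-50,70],[0,0,0]],
    [0,[-12,-50,130],[0,0,0]],
    [0,[-12,-40,190],[0,0,0]]
  ]
}}

```text
t: 16.92
tcp_pos: [0.4457, -0.1035, 0.3193]
tcp_rot: [0.754, 0.593, -0.225, 0.172]
contact_force: [1.2, -1.2, -0.1]
grip_width: 1.002
```

Run:
```python
from h import *
st(); snap("top","t12",(190,170,310,290),5);  snap("side","s12")
```

```text
t 16.93 grasp [0.4761 0.0231 0.2351] az 76.5 dep 32.9 jaw [ 0.971 -0.239 -0.008] F [ 1.2 -1.2 -0.1] w 1.002 q [ 0.95  0.7  -0.83  2.26 -0.97  0.62  0.88]
```

View pics/t12.png

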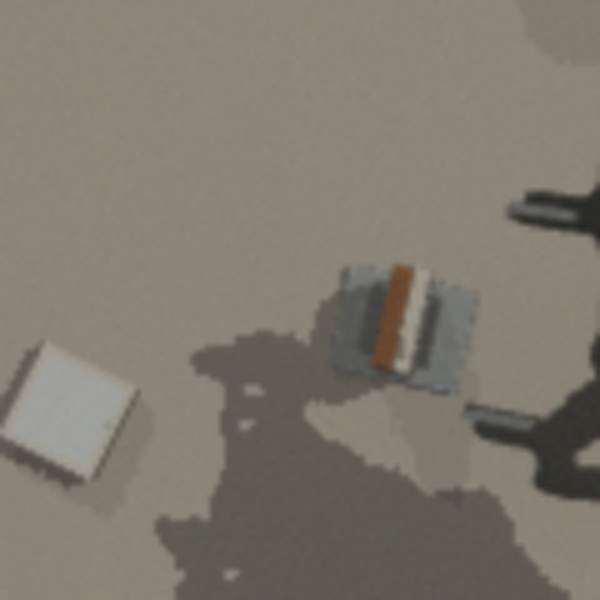

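View pics/s12.png

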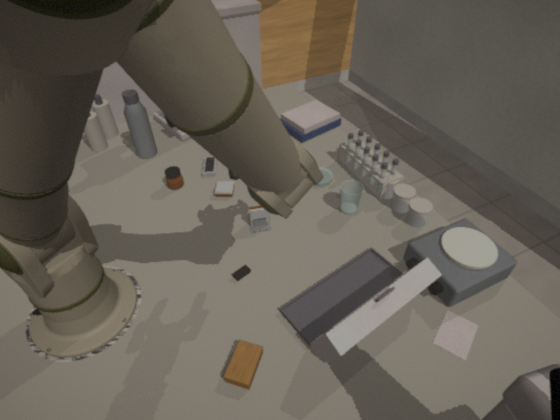

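Run:
```python
from h import *
print(back("top",(270.3,233.5),.062)); go((.4885,.083,.20),-104,30,1)
```

```text
[0.48704635 0.07335837 0.062     ]
t 17.02 shift [ 75.  314.6 -45.5] turn [-113.6   27.9   -0.3] tcp [0.521 0.213 0.277]
```

>>> {"method": "carry_out", "body": {
  "series": [
    [0,[5,20,30],[-10,2.5,0]],
    [0,[15,55,60],[-20,5,0]],
    [0,[25,100,80],[-30,7.5,0]],
    [0,[35,150,80],[-40,10,0]],
    [0,[45,200,80],[-50,12.5,0]]
  ]
}}

```text
t: 17.65
tcp_pos: [0.4843, 0.0613, 0.3948]
tcp_rot: [0.619, 0.496, -0.486, 0.367]
contact_force: [-0.1, -0.6, -0.6]
grip_width: 1.003
```

>>> {"method": "carry_out", "body": {
  "series": [
    [0,[8,40,10],[-10,2.5,0]],
    [0,[16,70,0],[-20,5,0]],
    [0,[24,100,-20],[-30,7.5,0]],
    [0,[30,115,-40],[-40,10,0]],
    [0,[34,125,-60],[-50,12.5,0]]
  ]
}}

```text
t: 18.27
tcp_pos: [0.5183, 0.1867, 0.3335]
tcp_rot: [-0.353, -0.282, 0.711, -0.539]
contact_force: [0.3, -0.5, -0.7]
grip_width: 1.0
```

Run:
```python
from h import *
st();go((.4885,.083,.12),-104,30,1)
```

```text
t 18.27 grasp [0.492  0.0988 0.2086] az -106.6 dep 53.7 jaw [ 0.966 -0.259 -0.021] F [ 0.3 -0.5 -0.7] w 1.0 q [-0.65  0.59  0.13  1.96  0.39  1.11 -1.04]
t 18.27 shift [   2.7   26.6 -136. ] turn [-23.3   4.8   1.2] tcp [0.521 0.213 0.197]
```

>>> {"method": "carry_out", "body": {
  "series": [
    [0,[3,27,-40],[-23.3,4.8,1.2]],
    [0,[3,27,-80],[-23.3,4.8,1.2]],
    [0,[3,27,-120],[-23.3,4.8,1.2]],
    [0,[3,27,-136],[-23.3,4.8,1.2]],
    [0,[3,27,-136],[-23.3,4.8,1.2]]
  ]
}}

```text
t: 18.9
tcp_pos: [0.5212, 0.2118, 0.1981]
tcp_rot: [-0.206, -0.161, 0.762, -0.593]
contact_force: [0.6, -0.9, 0.6]
grip_width: 1.002
```

Run:
```python
from h import *
st();go((.4887,.0827,.046),-104,30,1); snap("top","t13",(190,170,310,290),5)
```

```text
t 18.9 grasp [0.4884 0.0821 0.1199] az -104.2 dep 30.3 jaw [ 0.969 -0.245 -0.   ] F [ 0.6 -0.9  0.6] w 1.002 q [-0.77  0.9   0.21  1.93  0.51  1.22 -1.22]
t 18.9 shift [ -0.1   1.1 -74.6] turn [-0.3  0.1  0.2] tcp [0.521 0.213 0.123]
```

View pics/t13.png

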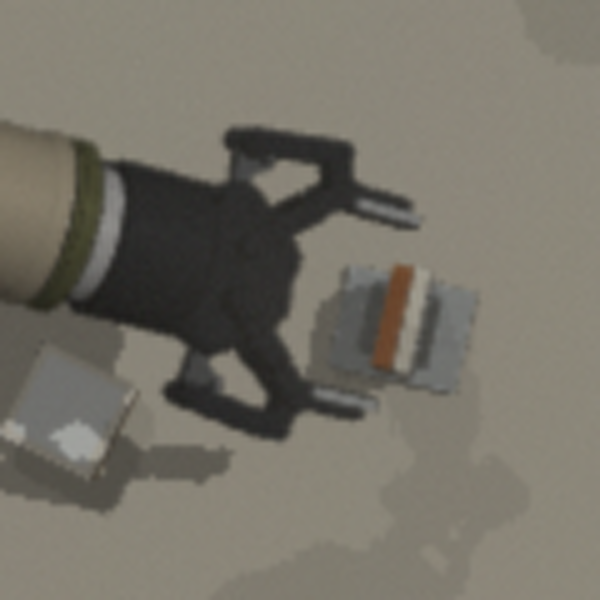

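>>> {"method": "carry_out", "body": {
  "series": [
    [0,[0,1,-30],[0,0,0]],
    [0,[0,1,-55],[0,0,0]],
    [0,[0,1,-74],[0,0,0]],
    [0,[0,1,-74],[0,0,0]],
    [0,[0,1,-74],[0,0,0]]
  ]
}}

```text
t: 19.58
tcp_pos: [0.5217, 0.2131, 0.1258]
tcp_rot: [-0.207, -0.16, 0.761, -0.593]
contact_force: [-0.0, 0.1, 0.3]
grip_width: 0.995
```

Run:
```python
from h import *
st(); snap("top","t14",(190,170,310,290),5); snap("side","s14",(190,140,330,250),5)
```

```text
t 19.57 grasp [0.489  0.0834 0.0474] az -104.1 dep 30.4 jaw [ 0.969 -0.245  0.002] F [-0.   0.1  0.3] w 0.995 q [-0.76  1.02  0.2   1.91  0.51  1.13 -1.28]
```

View pics/t14.png

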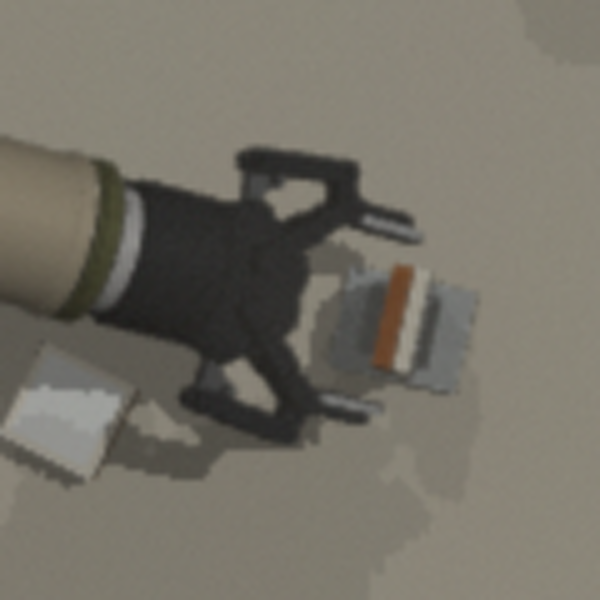

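View pics/s14.png

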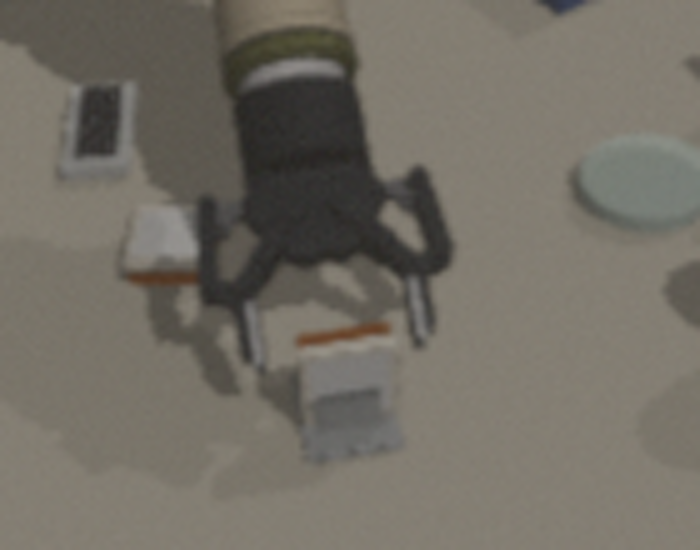

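>>> {"method": "carry_out", "body": {
  "newtons": 45,
  "series": [
    [0.6,[0,0,0],[0,0,0]],
    [0.6,[0,0,0],[0,0,0]],
    [0.6,[0,0,0],[0,0,0]],
    [0.6,[0,0,0],[0,0,0]],
    [0.6,[0,0,0],[0,0,0]]
  ]
}}

```text
t: 20.3
tcp_pos: [0.5215, 0.2133, 0.1252]
tcp_rot: [-0.207, -0.16, 0.761, -0.593]
contact_force: [0.7, 1.2, 5.4]
grip_width: 0.642
```

>>> {"method": "carry_out", "body": {
  "series": [
    [0.6,[0,0,30],[0,0,0]],
    [0.6,[0,0,70],[0,0,0]],
    [0.6,[0,0,120],[0,0,0]],
    [0.6,[0,0,150],[0,0,0]],
    [0.6,[0,0,150],[0,0,0]]
  ]
}}

```text
t: 20.92
tcp_pos: [0.5216, 0.2132, 0.2766]
tcp_rot: [-0.209, -0.16, 0.761, -0.593]
contact_force: [0.2, -0.9, -1.2]
grip_width: 0.643
```

Run:
```python
from h import *
st(); snap("top","t15",(190,170,310,290),5); snap("side","s15",(190,100,330,210),5)
```

```text
t 20.93 grasp [0.4891 0.0836 0.1979] az -104.1 dep 30.5 jaw [ 0.969 -0.245  0.003] F [ 0.2 -0.9 -1.2] w 0.643 q [-0.78  0.78  0.22  1.92  0.51  1.33 -1.16]
```

View pics/t15.png

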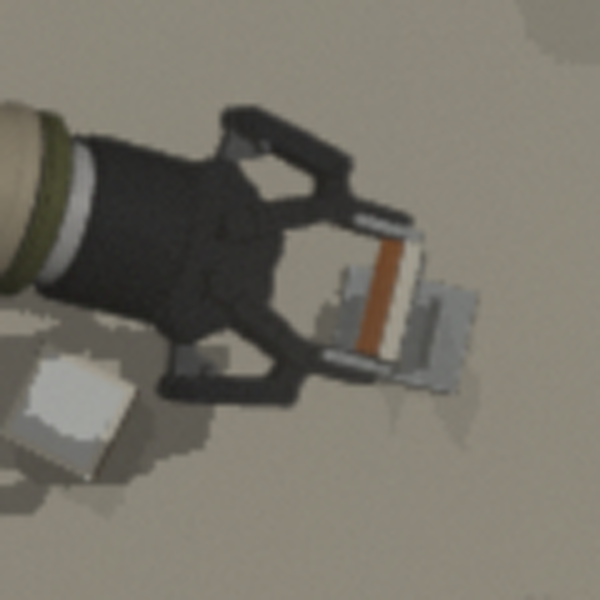

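View pics/s15.png

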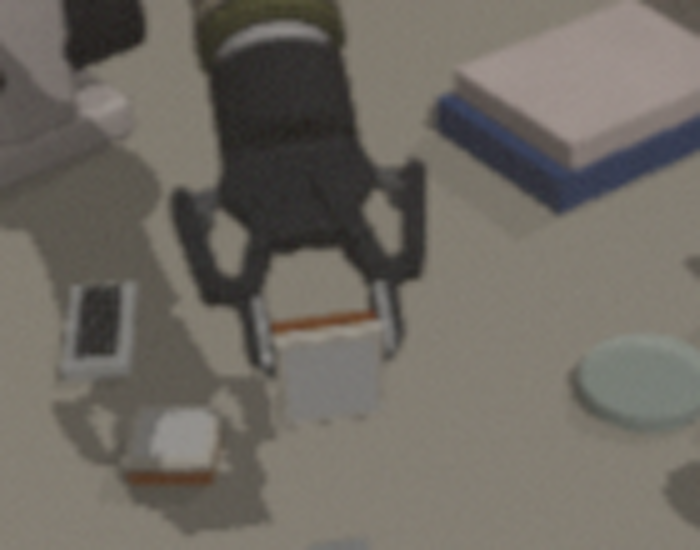

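Run:
```python
from h import *
go((.53,-.03,.19),76,59.5,-1); go((.6178,-.2284,.14),10.5,59.5,-1)
```

```text
t 21.02 shift [ -10.2 -319.6   49.3] turn [ 87.4 -21.9   0.2] tcp [ 0.511 -0.106  0.324]
t 21.02 shift [  19.3 -456.    -0.7] turn [ 64.5 -68.7 -50.7] tcp [ 0.54  -0.243  0.274]
```

>>> {"method": "carry_out", "body": {
  "series": [
    [0.6,[-10,-45,30],[9,-2.2,0]],
    [0.6,[-20,-90,50],[18,-4.5,0]],
    [0.6,[-25,-140,70],[27,-6.8,0]],
    [0.6,[-25,-190,80],[36,-9,0]],
    [0.6,[-25,-240,90],[45,-11,0]]
  ]
}}

```text
t: 21.65
tcp_pos: [0.4961, -0.0279, 0.364]
tcp_rot: [-0.489, -0.384, 0.618, -0.481]
contact_force: [0.6, -0.0, -2.2]
grip_width: 0.644
```

Run:
```python
from h import *
st();go((.6178,-.2284,.16),10.5,59.5,-1)
```

```text
t 21.65 grasp [ 0.4868 -0.0618  0.213 ] az -105.3 dep 76.9 jaw [ 0.97  -0.242 -0.005] F [ 0.6 -0.  -2.2] w 0.644 q [-0.17  0.4   0.06  2.14  0.3   0.7  -0.59]
t 21.65 shift [  44.4 -214.9  -70.5] turn [ 31.3 -33.7 -62.2] tcp [ 0.54  -0.243  0.294]
```

>>> {"method": "carry_out", "body": {
  "series": [
    [0.6,[9,-43,0],[4,-4.4,-8]],
    [0.6,[18,-86,0],[8,-8.7,-16]],
    [0.6,[27,-130,0],[12,-13,-24]],
    [0.6,[36,-175,0],[16,-17.4,-32]],
    [0.6,[44,-215,0],[20.5,-22,-41]]
  ]
}}

```text
t: 22.28
tcp_pos: [0.5403, -0.2435, 0.3629]
tcp_rot: [0.771, 0.195, -0.57, 0.206]
contact_force: [0.3, 1.3, -0.5]
grip_width: 0.64
```

Run:
```python
from h import *
st();go((.6178,-.2284,.14),10.5,59.5,-1)
```

```text
t 22.27 grasp [ 0.5828 -0.2333  0.2142] az 13.5 dep 73.6 jaw [ 0.535 -0.839  0.095] F [ 0.3  1.3 -0.5] w 0.64 q [ 0.45  0.47 -0.11  2.02 -0.26  0.43 -0.41]
t 22.27 shift [  0.1   0.7 -89.4] turn [ 10.6 -12.1 -21.2] tcp [ 0.54  -0.243  0.274]
```

>>> {"method": "carry_out", "body": {
  "series": [
    [0.6,[0,1,-20],[3.5,-4,-7]],
    [0.6,[0,1,-40],[7,-8,-14]],
    [0.6,[0,1,-60],[10.6,-12.1,-21.2]],
    [0.6,[0,1,-80],[10.6,-12.1,-21.2]],
    [0.6,[0,1,-89],[10.6,-12.1,-21.2]]
  ]
}}

```text
t: 22.9
tcp_pos: [0.5506, -0.2524, 0.2896]
tcp_rot: [0.856, 0.089, -0.507, 0.043]
contact_force: [-0.4, -0.4, -0.5]
grip_width: 0.646
```

Run:
```python
from h import *
st();go((.6178,-.2284,.06),10.5,59.5,-1); snap("top","t16",(340,110,480,270),3.7);snap("side","s16",(230,190,410,330),4.3)
```

```text
t 22.9 grasp [ 0.6234 -0.2357  0.1538] az 13.0 dep 61.2 jaw [ 0.195 -0.981 -0.016] F [-0.4 -0.4 -0.5] w 0.646 q [ 0.65  0.6  -0.35  2.1  -1.04  0.11  0.04]
t 22.9 shift [-10.1   9.7 -96.1] turn [-0.6 -1.9 -0.8] tcp [ 0.54  -0.243  0.194]
```

View pics/t16.png

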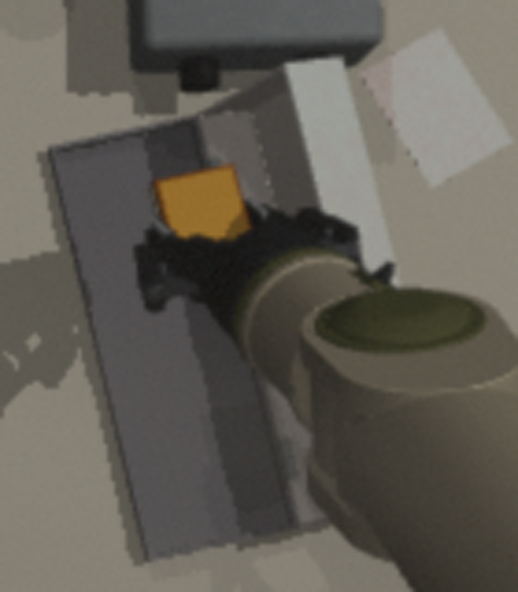

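View pics/s16.png

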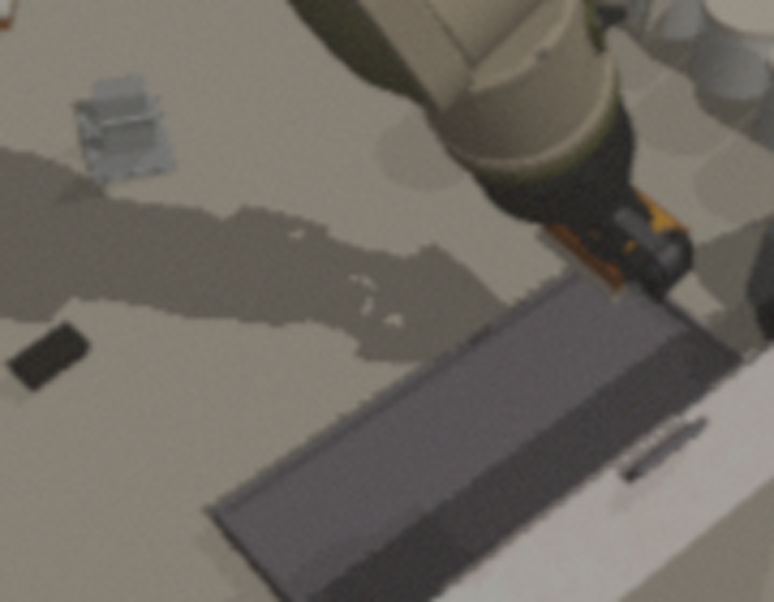

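Run:
```python
from h import *
go((.53,-.2,.25),10.5,90,-1); go((.53,-.2,.25),100.5,90,-1)
print("hotplate",back("top",(408,128),.05), back("top",(395,135),.05))
```

```text
t 23.0 shift [-21.3  52.1 114.2] turn [-6.3 28.2 -0.2] tcp [ 0.53  -0.2    0.405]
t 23.0 shift [-21.3  52.1 114.2] turn [-27.1  17.1  87.7] tcp [ 0.53  -0.2    0.405]
hotplate [ 0.75843062 -0.29666033  0.05      ] [ 0.740481  -0.2615114  0.05     ]
```

>>> {"method": "carry_out", "body": {
  "series": [
    [0.6,[0,10,50],[-1.3,5.6,0]],
    [0.6,[0,20,90],[-2.5,11,0]],
    [0.6,[0,30,114],[-3.8,17,0]],
    [0.6,[0,40,114],[-5,22.5,0]],
    [0.6,[0,52,114],[-6.3,28.2,0]]
  ]
}}

```text
t: 23.62
tcp_pos: [0.5523, -0.1978, 0.4095]
tcp_rot: [0.705, 0.067, -0.703, 0.068]
contact_force: [-0.1, 0.2, -1.4]
grip_width: 0.644
```

>>> {"method": "carry_out", "body": {
  "series": [
    [0.6,[0,0,0],[0,0,10]],
    [0.6,[0,0,0],[0,0,20]],
    [0.6,[0,0,0],[0,0,30]],
    [0.6,[0,0,0],[0,0,40]],
    [0.6,[0,0,0],[0,0,50]]
  ]
}}

```text
t: 24.25
tcp_pos: [0.5515, -0.1989, 0.407]
tcp_rot: [0.61, 0.36, -0.607, 0.359]
contact_force: [0.0, 0.3, -0.4]
grip_width: 0.645
```

>>> {"method": "carry_out", "body": {
  "series": [
    [0.6,[0,0,0],[0,0,10]],
    [0.6,[0,0,0],[0,0,20]],
    [0.6,[0,0,0],[0,0,30]],
    [0.6,[0,0,0],[0,0,40]],
    [0.6,[0,0,0],[0,0,50]]
  ]
}}

```text
t: 24.88
tcp_pos: [0.5514, -0.1989, 0.407]
tcp_rot: [0.401, 0.584, -0.399, 0.583]
contact_force: [0.5, 0.2, -0.7]
grip_width: 0.641
```

Run:
```python
from h import *
st();go((.53,-.2,.25),-169.5,90,-1)
```

```text
t 24.88 grasp [ 0.5515 -0.1985  0.252 ] az 83.1 dep 89.8 jaw [0.933 0.361 0.001] F [ 0.5  0.2 -0.7] w 0.641 q [ 0.17  0.43  0.11  1.93 -0.07  0.79  0.69]
t 24.88 shift [-21.4  -1.1  -2. ] turn [-0.2 -0.1 79.3] tcp [ 0.53  -0.2    0.405]
```

>>> {"method": "carry_out", "body": {
  "series": [
    [0.6,[0,0,0],[0,0,10]],
    [0.6,[0,0,0],[0,0,20]],
    [0.6,[0,0,0],[0,0,30]],
    [0.6,[0,0,0],[0,0,40]],
    [0.6,[0,0,0],[0,0,50]]
  ]
}}

```text
t: 25.5
tcp_pos: [0.5514, -0.1989, 0.407]
tcp_rot: [0.116, 0.698, -0.115, 0.697]
contact_force: [0.5, 0.1, -0.9]
grip_width: 0.644
```

>>> {"method": "carry_out", "body": {
  "series": [
    [0.6,[0,0,0],[0,0,10]],
    [0.6,[0,0,0],[0,0,20]],
    [0.6,[0,0,0],[0,0,29]],
    [0.6,[0,0,0],[0,0,29]],
    [0.6,[0,0,0],[0,0,29]]
  ]
}}

```text
t: 26.12
tcp_pos: [0.5513, -0.1996, 0.4067]
tcp_rot: [-0.061, 0.705, 0.06, 0.704]
contact_force: [-0.1, 0.4, -1.7]
grip_width: 0.65
```

Run:
```python
from h import *
c=np.array([.572,-.2367]);yb=np.array([np.cos(np.radians(10.5)),np.sin(np.radians(10.5))])
d=c-.09*yb; g=d+.0134*yb; print(d,g)
st();go((g[0],g[1],.14),-169.5,59.5,-1)
```

```text
[ 0.48350706 -0.2531012 ] [ 0.49668267 -0.25065924]
t 26.12 grasp [ 0.5511 -0.1997  0.2517] az -155.7 dep 89.9 jaw [-0.171  0.985 -0.   ] F [-0.1  0.4 -1.7] w 0.65 q [ 0.43  0.44 -0.26  1.91  0.15  0.81  1.84]
t 26.12 shift [  22.7  -36.8 -133.1] turn [-5.3 29.9  0.7] tcp [ 0.574 -0.236  0.274]
```

>>> {"method": "carry_out", "body": {
  "series": [
    [0.6,[5,-8,-25],[-1,6,0]],
    [0.6,[10,-16,-50],[-2,12,0.2]],
    [0.6,[15,-25,-75],[-3,18,0.4]],
    [0.6,[20,-32,-100],[-4.2,24,0.6]],
    [0.6,[23,-37,-133],[-5.3,29.9,0.7]]
  ]
}}

```text
t: 26.75
tcp_pos: [0.5751, -0.2368, 0.2732]
tcp_rot: [-0.08, 0.865, 0.046, 0.494]
contact_force: [0.7, -0.2, -2.7]
grip_width: 0.644
```

Run:
```python
from h import *
st();go((.4967,-.2507,.07),-169.5,59.5,-1); snap("top","t17",(340,110,480,270),3.7);snap("side","s17",(230,190,410,330),4.3)
```

```text
t 26.75 grasp [ 0.4976 -0.2513  0.1397] az -169.4 dep 59.4 jaw [-0.184  0.983  0.   ] F [ 0.7 -0.2 -2.7] w 0.644 q [ 0.32  0.73 -0.12  1.79  0.31  1.15  1.76]
t 26.75 shift [ -1.    0.5 -69.6] turn [-0.  -0.1 -0.1] tcp [ 0.574 -0.236  0.204]
```

View pics/t17.png

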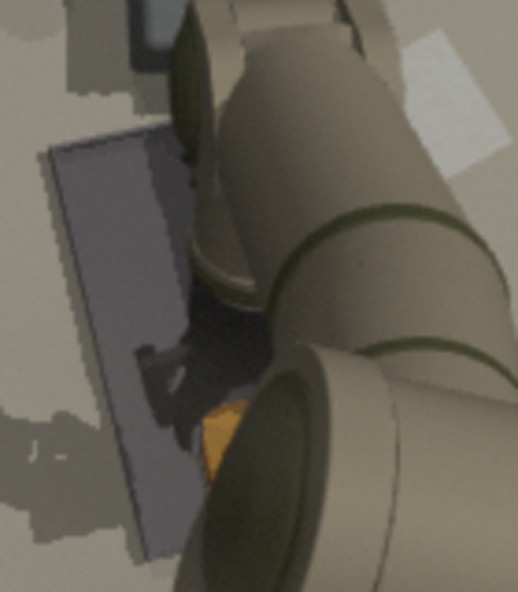

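View pics/s17.png

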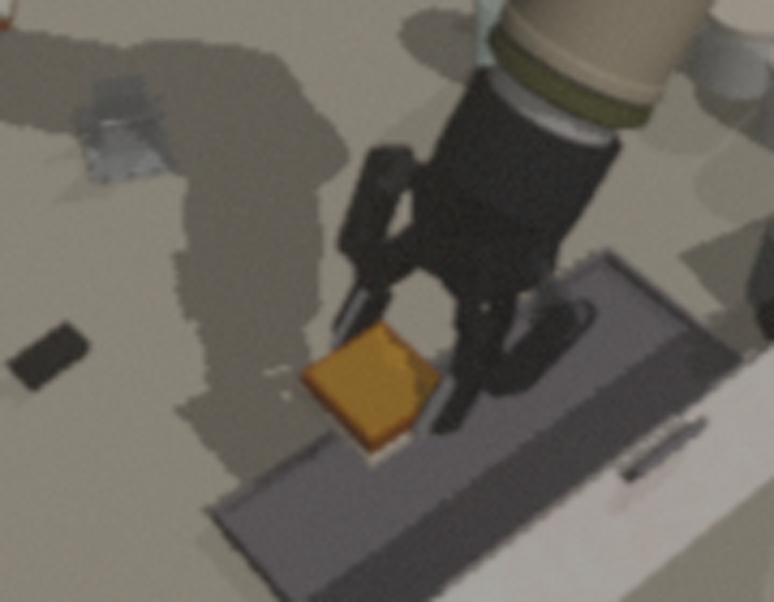

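>>> {"method": "carry_out", "body": {
  "series": [
    [0.6,[-1,0.5,-25],[0,0,0]],
    [0.6,[-1,0.5,-50],[0,0,0]],
    [0.6,[-1,0.5,-75],[0,0,0]],
    [0.6,[-1,0.5,-85],[0,0,0]],
    [0.6,[-1,0.5,-85],[0,0,0]]
  ]
}}

```text
t: 27.48
tcp_pos: [0.5734, -0.2363, 0.189]
tcp_rot: [-0.081, 0.864, 0.048, 0.494]
contact_force: [-0.5, -0.6, -0.8]
grip_width: 0.646
```

Run:
```python
from h import *
st(); snap("side","s18"); snap("side","s18b",(260,240,380,340),6)
```

```text
t 27.48 grasp [ 0.4962 -0.2506  0.0553] az -169.5 dep 59.6 jaw [-0.187  0.982  0.003] F [-0.5 -0.6 -0.8] w 0.646 q [ 0.32  0.84 -0.11  1.82  0.34  1.01  1.72]
```

View pics/s18.png

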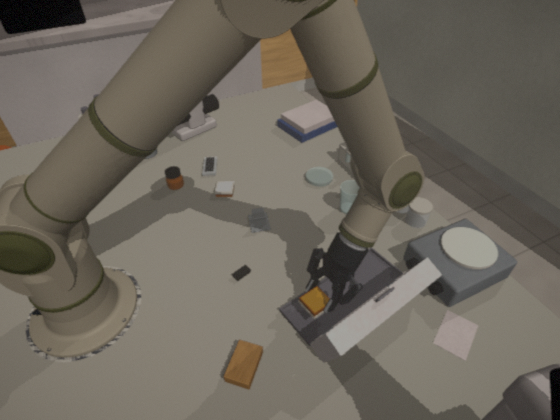

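View pics/s18b.png

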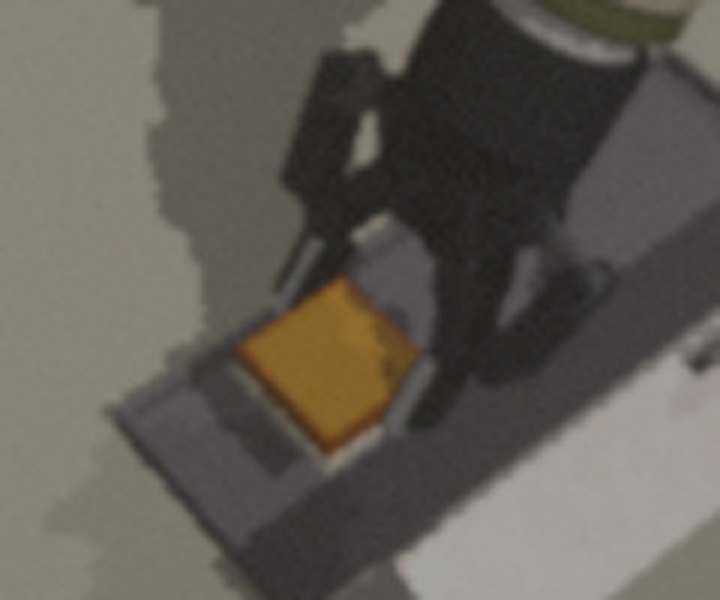

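Run:
```python
from h import *
P=np.array([back("side",(260+x/6,240+y/6),.056) for x,y in[(340,275),(418,353),(328,455),(237,348)]]);m=P.mean(0);print(P.round(4),m)
e=np.roll(P,-1,0)-P; print(np.linalg.norm(e,axis=1),np.degrees(np.arctan2(e[:,1],e[:,0])))
d=m[:2]-[.5745,-.2373]; a=np.radians(10.5); print("box y",d@[np.cos(a),np.sin(a)],"box x",d@[np.sin(a),-np.cos(a)])
```

```text
[[ 0.506  -0.2211  0.056 ]
 [ 0.5144 -0.2646  0.056 ]
 [ 0.4627 -0.2869  0.056 ]
 [ 0.4547 -0.2324  0.056 ]] [ 0.48443974 -0.25124302  0.056     ]
[0.04426545 0.05632153 0.0550305  0.05248996] [ -78.96948072 -156.69910286   98.36400926   12.41068558]
box y -0.09109310371415627 box x -0.0027026324775966705
```

>>> {"method": "carry_out", "body": {
  "series": [
    [0.6,[0,0,-12],[0,0,0]],
    [0.6,[0,0,-22],[0,0,0]],
    [0.6,[0,0,-27],[0,0,0]],
    [0.6,[0,0,-29.5],[0,0,0]],
    [0.6,[0,0,-29.5],[0,0,0]]
  ]
}}

```text
t: 28.2
tcp_pos: [0.5733, -0.2364, 0.1587]
tcp_rot: [-0.081, 0.864, 0.048, 0.494]
contact_force: [-0.6, -0.0, -1.3]
grip_width: 0.642
```

Run:
```python
from h import *
st(); snap("side","s19b",(260,240,380,340),6)
```

```text
t 28.2 grasp [ 0.496  -0.2507  0.0251] az -169.5 dep 59.5 jaw [-0.188  0.982  0.003] F [-0.6 -0.  -1.3] w 0.642 q [ 0.31  0.89 -0.11  1.82  0.35  0.97  1.71]
```

View pics/s19b.png

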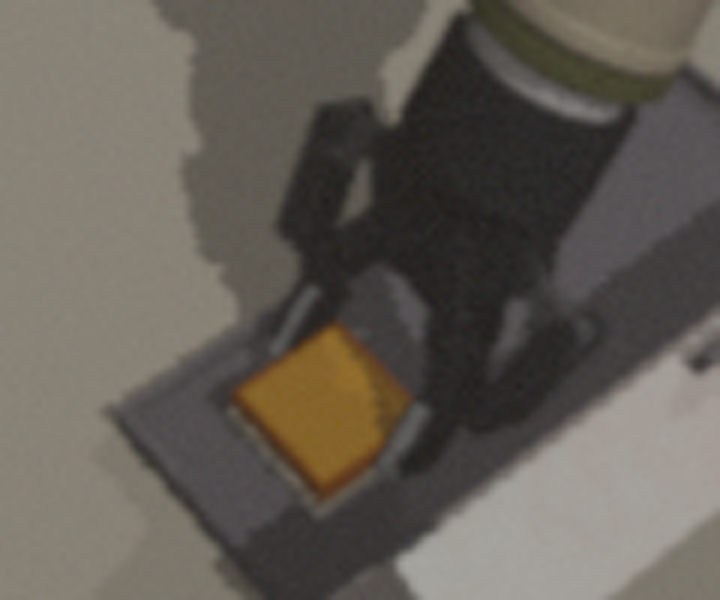

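>>> {"method": "carry_out", "body": {
  "series": [
    [0.6,[0,0,-1.5],[0,0,0]],
    [0.6,[0,0,-1.5],[0,0,0]],
    [0.27,[0,0,-1.5],[0,0,0]],
    [0.27,[0,0,-1.5],[0,0,0]],
    [0.27,[0,0,-1.5],[0,0,0]]
  ]
}}

```text
t: 28.88
tcp_pos: [0.5733, -0.2364, 0.1575]
tcp_rot: [-0.081, 0.864, 0.048, 0.494]
contact_force: [-0.2, 0.7, -0.2]
grip_width: 0.731
```

Run:
```python
from h import *
st(); snap("side","s20b",(260,240,380,340),6)
```

```text
t 28.88 grasp [ 0.496  -0.2507  0.0239] az -169.5 dep 59.5 jaw [-0.188  0.982  0.003] F [-0.2  0.7 -0.2] w 0.731 q [ 0.31  0.89 -0.11  1.82  0.35  0.96  1.71]
```

View pics/s20b.png

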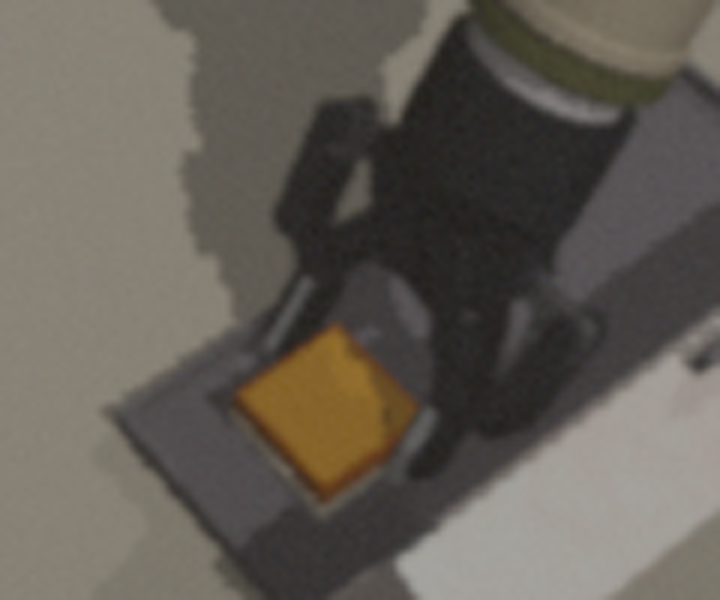

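>>> {"method": "carry_out", "body": {
  "series": [
    [0.25,[2,0,10],[0,0,0]],
    [0.2,[6,1,40],[0,0,0]],
    [0,[10,2,100],[0,0,0]],
    [0,[5,10,150],[0,-8,0]],
    [0,[0,20,200],[0,-16,0]]
  ]
}}

```text
t: 29.55
tcp_pos: [0.5733, -0.2162, 0.3597]
tcp_rot: [-0.087, 0.786, 0.036, 0.611]
contact_force: [1.1, 0.0, 0.8]
grip_width: 0.999
```

Run:
```python
from h import *
st(); snap("side","s21"); snap("top","t21")
go((.5,.1,.30),-118.9,75,1)
```

```text
t 29.55 grasp [ 0.5365 -0.2306  0.2098] az -158.6 dep 75.2 jaw [-0.181  0.982 -0.05 ] F [1.1 0.  0.8] w 0.999 q [ 0.35  0.56 -0.17  1.84  0.27  0.99  1.76]
t 29.65 shift [-54.  350.9  85.5] turn [ -27.1  -24.1 -125.2] tcp [0.519 0.135 0.45 ]
```

View pics/s21.png

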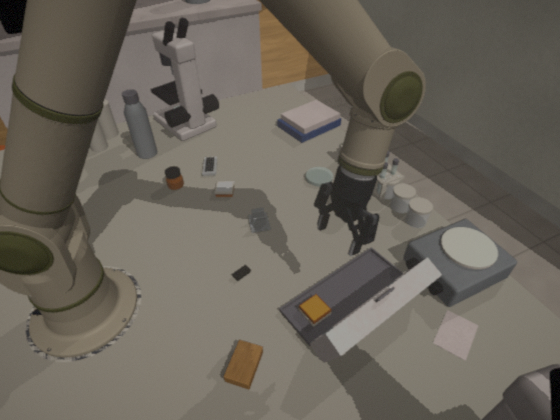

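View pics/t21.png

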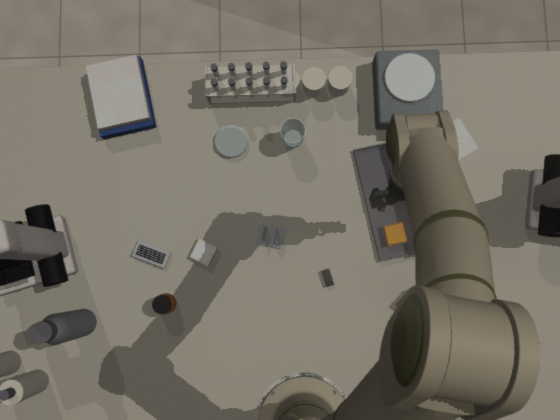

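>>> {"method": "carry_out", "body": {
  "series": [
    [0,[-5,40,40],[-2,3,-10]],
    [0,[-10,80,80],[-4,6,-20]],
    [0,[-15,120,85],[-6,9,-30]],
    [0,[-20,160,85],[-8,11,-40]],
    [0,[-25,200,85],[-8,13,-50]]
  ]
}}

```text
t: 30.28
tcp_pos: [0.5481, -0.0147, 0.4427]
tcp_rot: [0.218, 0.812, -0.269, 0.469]
contact_force: [-0.0, 0.1, -0.9]
grip_width: 0.997
```

Run:
```python
from h import *
st(); go((.5,.2,.25),-118.9,70,1)
```

```text
t 30.27 grasp [0.476  0.001  0.3063] az 167.7 dep 61.6 jaw [ 0.607  0.76  -0.233] F [-0.   0.1 -0.9] w 0.997 q [-0.    0.45 -0.06  1.83 -0.11  1.34  0.83]
t 30.27 shift [-22.4 261.2 -47. ] turn [-44.6 -22.8 -70.2] tcp [0.526 0.246 0.396]
```

>>> {"method": "carry_out", "body": {
  "series": [
    [0,[-4,40,0],[-5,-2.6,-8]],
    [0,[-8,80,0],[-10,-5,-16]],
    [0,[-12,120,0],[-15,-7.7,-24]],
    [0,[-16,160,0],[-20,-10.3,-32]],
    [0,[-20,200,0],[-26,-13,-41]]
  ]
}}

```text
t: 30.9
tcp_pos: [0.528, 0.1846, 0.4427]
tcp_rot: [-0.404, -0.551, 0.56, -0.47]
contact_force: [1.2, 0.4, 1.2]
grip_width: 1.001
```

Run:
```python
from h import *
P=np.array([back("top",(x/5+130,y/5+160),.02) for x,y in[(345,393),(438,440),(387,530),(300,482)]])
u=np.array([np.cos(np.radians(61.1)),np.sin(np.radians(61.1))])
g=np.array([.4465,.2525])+.0145*u;print(g)
st(); go((g[0],g[1],.10),-118.9,60,1)
```

```text
[0.45350759 0.26519424]
t 30.9 grasp [0.4919 0.172  0.2924] az -160.7 dep 75.7 jaw [ 0.97   0.048 -0.237] F [1.2 0.4 1.2] w 1.001 q [-0.51  0.41  0.12  1.87 -0.07  1.11 -0.31]
t 30.9 shift [ -37.   148.4 -208.4] turn [-28.5  -7.4 -27.9] tcp [0.491 0.333 0.234]
```

>>> {"method": "carry_out", "body": {
  "series": [
    [0,[-10,40,-30],[-7,-2,-7]],
    [0,[-20,80,-70],[-14,-4,-14]],
    [0,[-30,120,-110],[-21,-6,-21]],
    [0,[-37,148,-150],[-28.5,-7.4,-28]],
    [0,[-37,148,-190],[-28.5,-7.4,-28]]
  ]
}}

```text
t: 31.52
tcp_pos: [0.4897, 0.3357, 0.2501]
tcp_rot: [-0.429, -0.257, 0.744, -0.442]
contact_force: [1.0, -0.6, -0.5]
grip_width: 0.999
```

Run:
```python
from h import *
st(); go((.4535,.2652,.10),-118.9,60,1);snap("top","t22",(130,200,270,320),5); snap("side","s22",(170,120,290,220),6)
```

```text
t 31.52 grasp [0.4524 0.2678 0.1159] az -118.7 dep 60.0 jaw [ 0.879 -0.476 -0.003] F [ 1.  -0.6 -0.5] w 0.999 q [-0.92  0.76  0.29  1.88  0.    1.01 -1.15]
t 31.52 shift [  1.3  -2.7 -15.9] turn [-0.1 -0.1 -0.5] tcp [0.491 0.333 0.234]
```

View pics/t22.png

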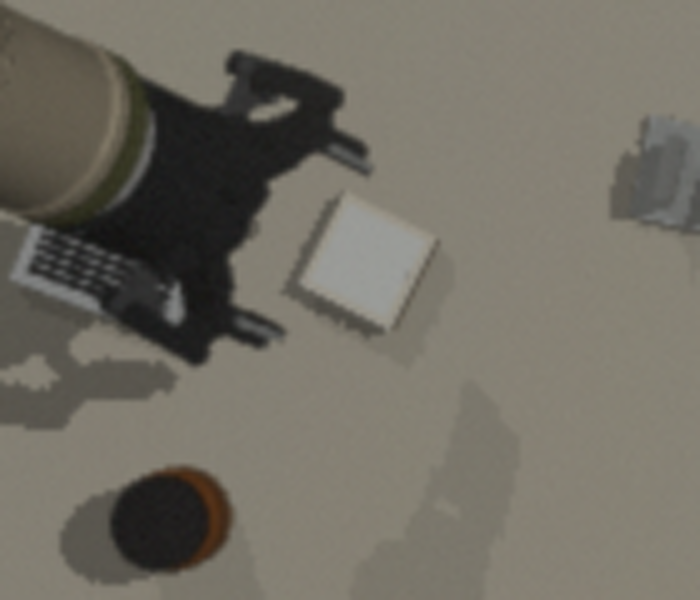

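View pics/s22.png

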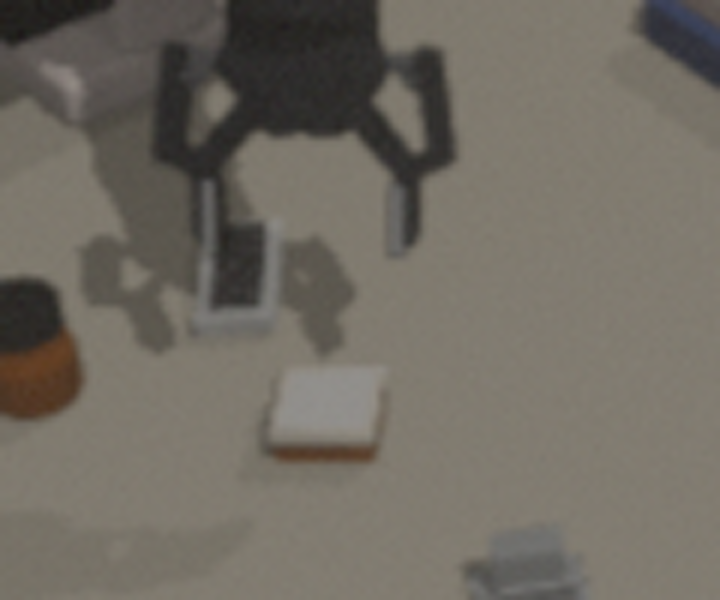

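>>> {"method": "carry_out", "body": {
  "series": [
    [0,[1,-2.7,-35],[0,0,0]],
    [0,[1,-2.7,-70],[0,0,-0.5]],
    [0,[1,-2.7,-97],[0,0,-0.5]],
    [0,[1,-2.7,-97],[0,0,-0.5]],
    [0,[1,-2.7,-97],[0,0,-0.5]]
  ]
}}

```text
t: 32.25
tcp_pos: [0.4931, 0.3287, 0.1573]
tcp_rot: [-0.432, -0.254, 0.747, -0.437]
contact_force: [-0.6, 0.2, 0.6]
grip_width: 0.997
```

Run:
```python
from h import *
st(); go((.4535,.2652,.0185),-118.9,60,1);snap("top","t23",(130,200,270,320),5)
```

```text
t 32.25 grasp [0.4552 0.2616 0.0228] az -119.5 dep 60.2 jaw [ 0.873 -0.489 -0.002] F [-0.6  0.2  0.6] w 0.997 q [-0.89  0.89  0.27  1.9  -0.03  0.85 -1.16]
t 32.25 shift [-2.1  4.4 -4.5] turn [-0.2 -0.   0.3] tcp [0.491 0.333 0.153]
```

View pics/t23.png

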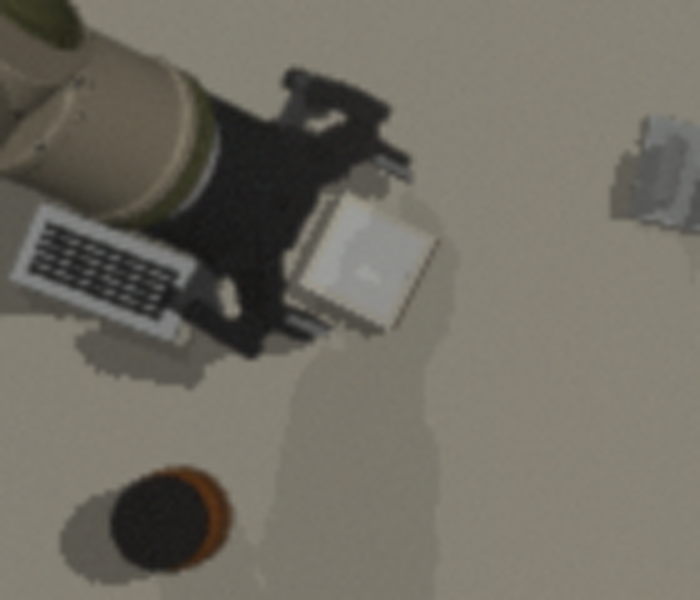

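>>> {"method": "carry_out", "body": {
  "series": [
    [0,[-2,3,-4.5],[0,0,0]],
    [0,[-2,3,-4.5],[0,0,0]],
    [0,[-2,3,-4.5],[0,0,0]],
    [0.3,[-2,3,-4.5],[0,0,0]],
    [0.3,[-2,3,-4.5],[0,0,0]]
  ]
}}

```text
t: 32.92
tcp_pos: [0.4903, 0.3319, 0.1509]
tcp_rot: [-0.431, -0.255, 0.747, -0.437]
contact_force: [0.5, -0.1, -0.1]
grip_width: 0.701
```

Run:
```python
from h import *
st(); go((.4535,.2652,.0185),-118.9,60,1);snap("top","t24",(130,200,270,320),5)
```

```text
t 32.92 grasp [0.4523 0.2647 0.0165] az -119.5 dep 60.1 jaw [ 0.873 -0.488 -0.003] F [ 0.5 -0.1 -0.1] w 0.701 q [-0.9   0.9   0.26  1.9  -0.03  0.85 -1.16]
t 32.92 shift [0.6 1.2 1.8] turn [-0.2 -0.1  0.3] tcp [0.491 0.333 0.153]
```

View pics/t24.png

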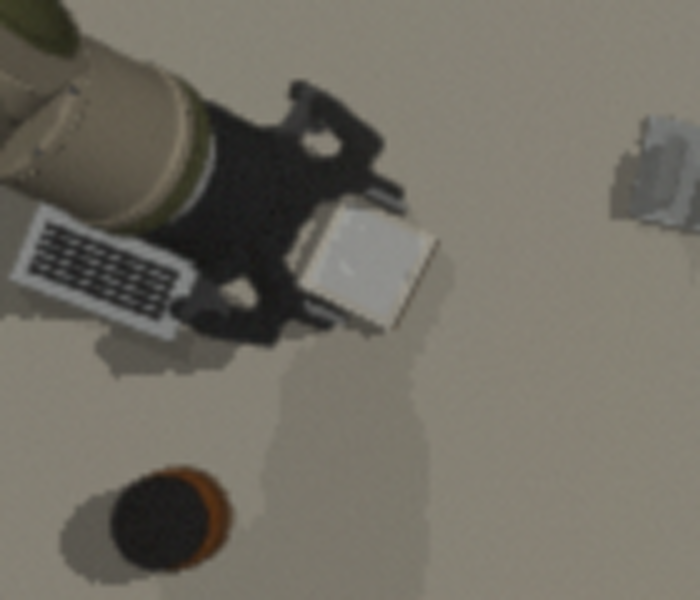

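>>> {"method": "carry_out", "body": {
  "newtons": 45,
  "series": [
    [0.3,[0,0,1.5],[0,0,0]],
    [0.6,[0,0,1.5],[0,0,0]],
    [0.6,[0,0,1.5],[0,0,0]],
    [0.6,[0,0,1.5],[0,0,0]],
    [0.6,[0,0,1.5],[0,0,0]]
  ]
}}

```text
t: 33.6
tcp_pos: [0.4904, 0.332, 0.1529]
tcp_rot: [-0.432, -0.255, 0.747, -0.437]
contact_force: [0.5, 1.1, 5.7]
grip_width: 0.643
```

Run:
```python
from h import *
st()
```

```text
t 33.6 grasp [0.4524 0.2649 0.0185] az -119.5 dep 60.1 jaw [ 0.873 -0.488 -0.003] F [0.5 1.1 5.7] w 0.643 q [-0.9   0.9   0.26  1.9  -0.03  0.85 -1.16]
```

>>> {"method": "carry_out", "body": {
  "series": [
    [0.6,[0,0,30],[0,0,0]],
    [0.6,[0,0,80],[0,0,0]],
    [0.6,[0,0,130],[0,0,0]],
    [0.6,[0,-20,180],[0,0,0]],
    [0.6,[0,-60,210],[0,0,0]]
  ]
}}

```text
t: 34.22
tcp_pos: [0.4904, 0.2725, 0.3645]
tcp_rot: [-0.433, -0.256, 0.746, -0.438]
contact_force: [0.8, -1.1, -1.3]
grip_width: 0.642
```

Run:
```python
from h import *
st(); snap("side","s25",(170,60,290,160),6); go((.475,.02,.23),-104,85,1)
```

```text
t 34.23 grasp [0.4528 0.2055 0.2299] az -119.3 dep 60.3 jaw [ 0.874 -0.486 -0.002] F [ 0.8 -1.1 -1.3] w 0.642 q [-0.89  0.57  0.35  1.9   0.06  1.15 -1.1 ]
t 34.27 shift [ -12.9 -232.4   16.6] turn [23.1 -9.2 15.2] tcp [0.478 0.033 0.384]
```

View pics/s25.png

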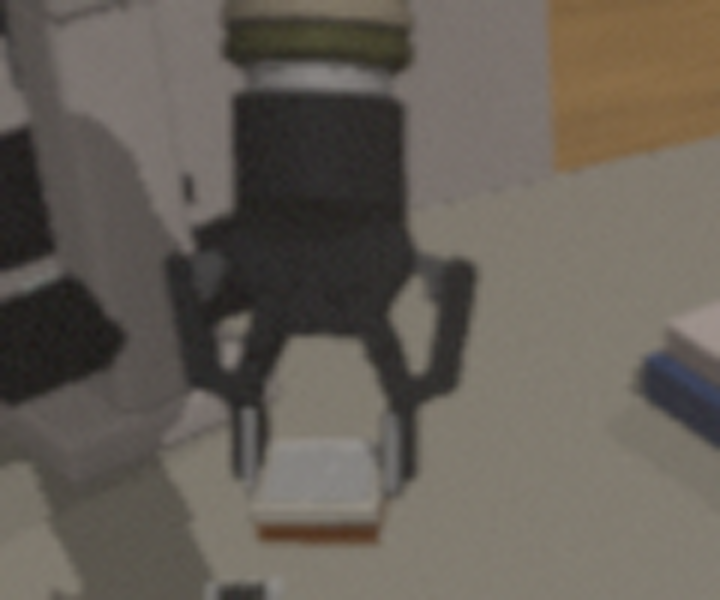

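>>> {"method": "carry_out", "body": {
  "series": [
    [0.6,[-3,-55,0],[5,-2,3]],
    [0.6,[-6,-110,0],[10,-4,6]],
    [0.6,[-9,-165,0],[15,-6,9]],
    [0.6,[-12,-220,0],[20,-8,13]],
    [0.6,[-13,-270,0],[23,-9.2,15.2]]
  ]
}}

```text
t: 34.9
tcp_pos: [0.4766, -0.0001, 0.3626]
tcp_rot: [-0.531, -0.417, 0.58, -0.456]
contact_force: [0.1, 0.1, -0.8]
grip_width: 0.648
```

Run:
```python
from h import *
st(); go((.4865,.0696,.16),76,31,-1)
```

```text
t 34.9 grasp [ 0.4735 -0.0134  0.2082] az -103.0 dep 84.9 jaw [ 0.972 -0.236  0.001] F [ 0.1  0.1 -0.8] w 0.648 q [-0.3   0.38  0.2   2.2   0.02  0.6  -0.36]
t 34.9 shift [ -22.3  -59.2 -122.8] turn [ 62.2 -15.3  -0.3] tcp [ 0.454 -0.059  0.24 ]
```

>>> {"method": "carry_out", "body": {
  "series": [
    [0.6,[-5,-14,-20],[9,-2.2,0]],
    [0.6,[-10,-28,-40],[18,-4.4,0]],
    [0.6,[-15,-42,-60],[27,-6.6,0]],
    [0.6,[-20,-55,-80],[36,-8.9,0]],
    [0.6,[-22,-59,-100],[45,-11,0]]
  ]
}}

```text
t: 35.52
tcp_pos: [0.4563, -0.0552, 0.2653]
tcp_rot: [0.695, 0.55, -0.365, 0.285]
contact_force: [0.2, 0.5, -2.4]
grip_width: 0.642
```

Run:
```python
from h import *
st(); go((.4865,.0696,.16),76,31,-1)
```

```text
t 35.52 grasp [0.4762 0.0309 0.138 ] az 77.0 dep 55.2 jaw [ 0.973 -0.232 -0.005] F [ 0.2  0.5 -2.4] w 0.642 q [ 0.67  0.67 -0.71  2.3  -0.72  0.28  0.57]
t 35.52 shift [ -2.   -4.1 -25.5] turn [23.5 -6.  -0.6] tcp [ 0.454 -0.059  0.24 ]
```

>>> {"method": "carry_out", "body": {
  "series": [
    [0.6,[-2,-4,0],[12,-3,0]],
    [0.6,[-2,-4,0],[23.5,-6,-0.6]],
    [0.6,[-2,-4,0],[23.5,-6,-0.6]],
    [0.6,[-2,-4,-10],[23.5,-6,-0.6]],
    [0.6,[-2,-4,-20],[23.5,-6,-0.6]]
  ]
}}

```text
t: 36.15
tcp_pos: [0.4543, -0.0586, 0.2443]
tcp_rot: [0.758, 0.594, -0.213, 0.166]
contact_force: [-0.0, 0.2, -1.6]
grip_width: 0.644
```

Run:
```python
from h import *
st(); go((.4865,.0696,.10),76,31,-1); snap("top","t26",(190,170,310,290),5)
```

```text
t 36.15 grasp [0.4858 0.07   0.1637] az 76.2 dep 31.3 jaw [ 0.971 -0.239 -0.002] F [-0.   0.2 -1.6] w 0.644 q [ 0.98  1.01 -1.09  2.31 -0.84  0.23  0.79]
t 36.15 shift [  0.1  -0.7 -64.5] turn [ 0.3 -0.2 -0.1] tcp [ 0.454 -0.059  0.18 ]
```

View pics/t26.png

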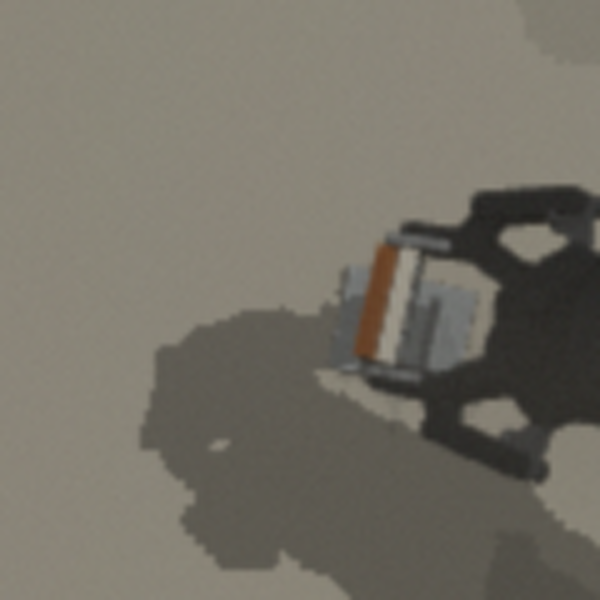

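Run:
```python
from h import *
print(back("top",(190+389.8/5,170+303/5),.177))
```

```text
[0.48516027 0.07468882 0.177     ]
```

>>> {"method": "carry_out", "body": {
  "series": [
    [0.6,[0,0,-30],[0,0,0]],
    [0.6,[0,0,-55],[0,0,0]],
    [0.6,[0,0,-72],[0,0,0]],
    [0.6,[0,0,-72],[0,0,0]],
    [0.6,[0,0,-72],[0,0,0]]
  ]
}}

```text
t: 36.83
tcp_pos: [0.4544, -0.0582, 0.1738]
tcp_rot: [0.758, 0.595, -0.212, 0.166]
contact_force: [-0.5, 0.4, -0.3]
grip_width: 0.643
```

Run:
```python
from h import *
st(); go((.4865,.0696,.08),76,31,-1); snap("top","t27",(230,190,310,270),7.5)
```

```text
t 36.83 grasp [0.4859 0.0705 0.0934] az 76.3 dep 31.2 jaw [ 0.971 -0.238 -0.002] F [-0.5  0.4 -0.3] w 0.643 q [ 0.97  1.17 -1.06  2.31 -0.84  0.12  0.9 ]
t 36.83 shift [ -0.1  -1.1 -14. ] turn [ 0.2 -0.2 -0.2] tcp [ 0.454 -0.059  0.16 ]
```

View pics/t27.png

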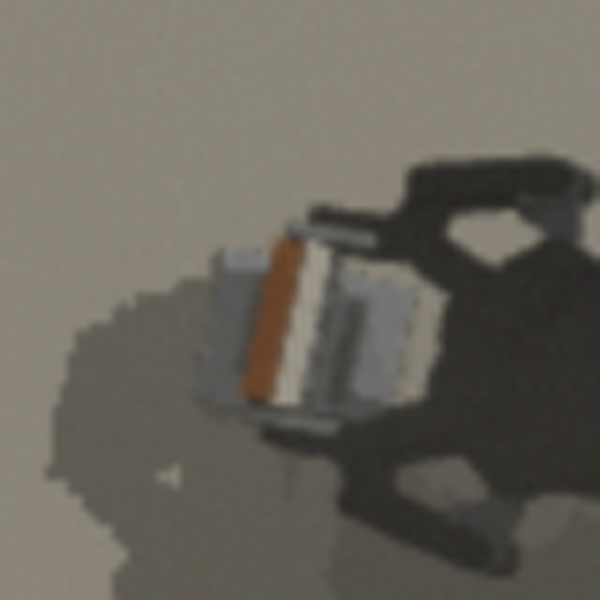

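>>> {"method": "carry_out", "body": {
  "series": [
    [0.6,[0,1,-12],[0,0,0]],
    [0.6,[0,1,-22],[0,0,0]],
    [0.6,[0,2,-32],[-0.5,0,0]],
    [0.6,[0,2,-36],[-1,0,0]],
    [0.6,[0,2,-36],[-1,0,0]]
  ]
}}

```text
t: 37.5
tcp_pos: [0.4569, -0.0598, 0.1384]
tcp_rot: [0.755, 0.594, -0.218, 0.171]
contact_force: [-0.5, 0.9, 0.2]
grip_width: 0.643
```

>>> {"method": "carry_out", "body": {
  "series": [
    [0.6,[0,2,-4],[0,0,0]],
    [0.6,[0,3,-8],[-1,0,0]],
    [0.6,[0,3,-8],[-1,0,0]],
    [0.6,[0,3,-8],[-1,0,0]],
    [0.6,[0,3,-8],[-1,0,0]]
  ]
}}

```text
t: 38.12
tcp_pos: [0.4596, -0.0595, 0.1314]
tcp_rot: [0.752, 0.596, -0.222, 0.176]
contact_force: [0.9, 6.4, -0.1]
grip_width: 0.644
```

Run:
```python
from h import *
st(); snap("top","t28",(230,190,310,270),7.5)
```

```text
t 38.12 grasp [0.4894 0.0672 0.0473] az 76.8 dep 32.9 jaw [ 0.973 -0.229  0.   ] F [ 0.9  6.4 -0.1] w 0.644 q [ 0.93  1.21 -0.98  2.29 -1.04  0.11  1.17]
```

View pics/t28.png

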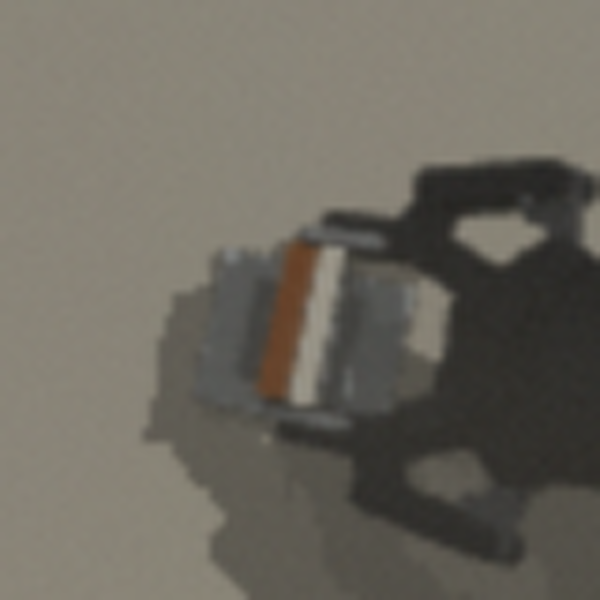

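In the slot; release and retreat the same way.

>>> {"method": "carry_out", "body": {
  "series": [
    [0.25,[0,0,0],[0,0,0]],
    [0.1,[0,0,0],[0,0,0]],
    [0,[0,0,0],[0,0,0]],
    [0,[0,0,0],[0,0,0]],
    [0,[0,0,0],[0,0,0]]
  ]
}}

```text
t: 38.8
tcp_pos: [0.4595, -0.0605, 0.1308]
tcp_rot: [0.752, 0.595, -0.223, 0.176]
contact_force: [0.6, 0.1, -0.7]
grip_width: 1.004
```

>>> {"method": "carry_out", "body": {
  "series": [
    [0,[-5,-20,12],[0,0,0]],
    [0,[-10,-40,30],[0,0,0]],
    [0,[-12,-50,70],[0,0,0]],
    [0,[-12,-50,130],[0,0,0]],
    [0,[-12,-40,190],[0,0,0]]
  ]
}}

```text
t: 39.42
tcp_pos: [0.4474, -0.1007, 0.3225]
tcp_rot: [0.752, 0.594, -0.223, 0.176]
contact_force: [0.5, -0.5, 0.7]
grip_width: 1.0
```

>>> {"method": "carry_out", "body": {
  "series": [
    [0,[5,20,30],[-10,2.5,0]],
    [0,[15,55,60],[-20,5,0]],
    [0,[25,100,80],[-30,7.5,0]],
    [0,[35,150,80],[-40,10,0]],
    [0,[45,200,80],[-50,12.5,0]]
  ]
}}

```text
t: 40.05
tcp_pos: [0.486, 0.0653, 0.3989]
tcp_rot: [0.615, 0.497, -0.486, 0.372]
contact_force: [-0.2, -0.3, -1.2]
grip_width: 1.001
```

>>> {"method": "carry_out", "body": {
  "series": [
    [0,[8,40,10],[-10,2.5,0]],
    [0,[16,70,0],[-20,5,0]],
    [0,[24,100,-20],[-30,7.5,0]],
    [0,[30,115,-40],[-40,10,0]],
    [0,[34,125,-60],[-50,12.5,0]]
  ]
}}

```text
t: 40.67
tcp_pos: [0.52, 0.1906, 0.3376]
tcp_rot: [-0.346, -0.283, 0.712, -0.542]
contact_force: [-1.0, -1.2, -1.2]
grip_width: 0.997
```

Run:
```python
from h import *
st(); go((.4888,.0830,.12),-104,30.5,1); snap("top","t29",(230,190,310,270),7.5)
```

```text
t 40.67 grasp [0.4932 0.1014 0.2137] az -106.7 dep 53.1 jaw [ 0.967 -0.253 -0.027] F [-1.  -1.2 -1.2] w 0.997 q [-0.64  0.59  0.11  1.95  0.4   1.13 -1.04]
t 40.67 shift [   1.1   22.  -138.9] turn [-22.3   4.1   0.9] tcp [0.521 0.213 0.199]
```

View pics/t29.png

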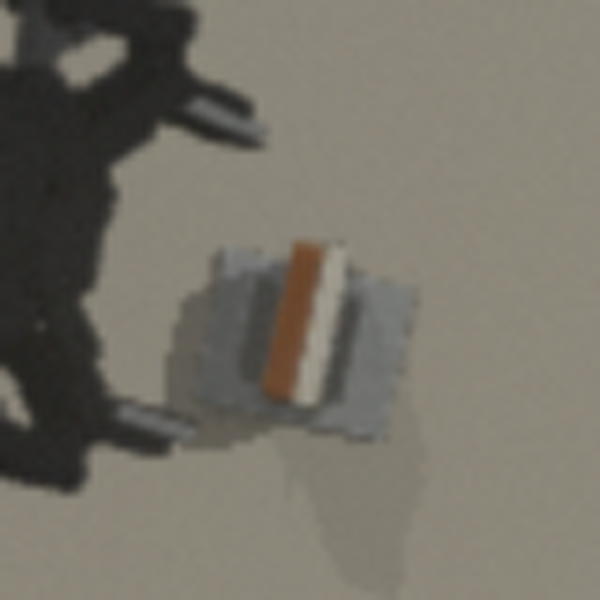

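>>> {"method": "carry_out", "body": {
  "series": [
    [0,[2,23,-40],[-22.3,4.1,1]],
    [0,[2,23,-80],[-22.3,4.1,1]],
    [0,[2,23,-120],[-22.3,4.1,1]],
    [0,[2,23,-139],[-22.3,4.1,1]],
    [0,[2,23,-139],[-22.3,4.1,1]]
  ]
}}

```text
t: 41.35
tcp_pos: [0.5222, 0.2115, 0.1988]
tcp_rot: [-0.209, -0.164, 0.761, -0.592]
contact_force: [-0.7, 0.6, 0.4]
grip_width: 1.0
```

Run:
```python
from h import *
st();go((.4895,.0832,.0465),-104,30.5,1)
```

```text
t 41.35 grasp [0.4895 0.0824 0.1194] az -104.2 dep 30.8 jaw [ 0.97  -0.244 -0.002] F [-0.7  0.6  0.4] w 1.0 q [-0.76  0.9   0.19  1.93  0.51  1.22 -1.23]
t 41.35 shift [ -0.4   1.3 -73.6] turn [-0.3 -0.   0.1] tcp [0.522 0.213 0.125]
```

>>> {"method": "carry_out", "body": {
  "series": [
    [0,[0,1,-30],[0,0,0]],
    [0,[0,1,-55],[0,0,0]],
    [0,[0,1,-73],[0,0,0]],
    [0,[0,1,-73],[0,0,0]],
    [0,[0,1,-73],[0,0,0]]
  ]
}}

```text
t: 41.98
tcp_pos: [0.5226, 0.2129, 0.1271]
tcp_rot: [-0.21, -0.163, 0.76, -0.593]
contact_force: [1.1, 0.8, 0.3]
grip_width: 1.003
```

Run:
```python
from h import *
st(); snap("top","t30",(190,170,310,290),5)
```

```text
t 41.98 grasp [0.4902 0.0838 0.0477] az -104.1 dep 30.8 jaw [ 0.97  -0.244  0.   ] F [1.1 0.8 0.3] w 1.003 q [-0.75  1.01  0.18  1.91  0.52  1.14 -1.29]
```

View pics/t30.png

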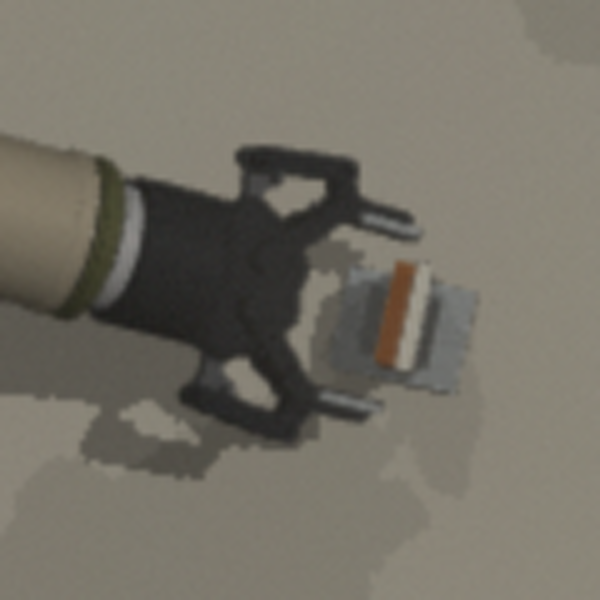

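>>> {"method": "carry_out", "body": {
  "newtons": 45,
  "series": [
    [0.6,[0,0,0],[0,0,0]],
    [0.6,[0,0,0],[0,0,0]],
    [0.6,[0,0,0],[0,0,0]],
    [0.6,[0,0,0],[0,0,0]],
    [0.6,[0,0,0],[0,0,0]]
  ]
}}

```text
t: 42.65
tcp_pos: [0.5224, 0.2135, 0.1266]
tcp_rot: [-0.209, -0.163, 0.76, -0.593]
contact_force: [0.8, 4.6, 6.4]
grip_width: 0.644
```

>>> {"method": "carry_out", "body": {
  "series": [
    [0.6,[0,0,30],[0,0,0]],
    [0.6,[0,0,70],[0,0,0]],
    [0.6,[0,0,120],[0,0,0]],
    [0.6,[0,0,150],[0,0,0]],
    [0.6,[0,0,150],[0,0,0]]
  ]
}}

```text
t: 43.28
tcp_pos: [0.5225, 0.2129, 0.2781]
tcp_rot: [-0.211, -0.163, 0.76, -0.593]
contact_force: [0.8, -0.2, -1.7]
grip_width: 0.646
```

Run:
```python
from h import *
st(); snap("side","s31",(190,100,330,210),5)
```

```text
t 43.27 grasp [0.4903 0.084  0.1983] az -104.0 dep 31.0 jaw [ 0.97  -0.244  0.002] F [ 0.8 -0.2 -1.7] w 0.646 q [-0.77  0.78  0.2   1.92  0.51  1.33 -1.17]
```

View pics/s31.png

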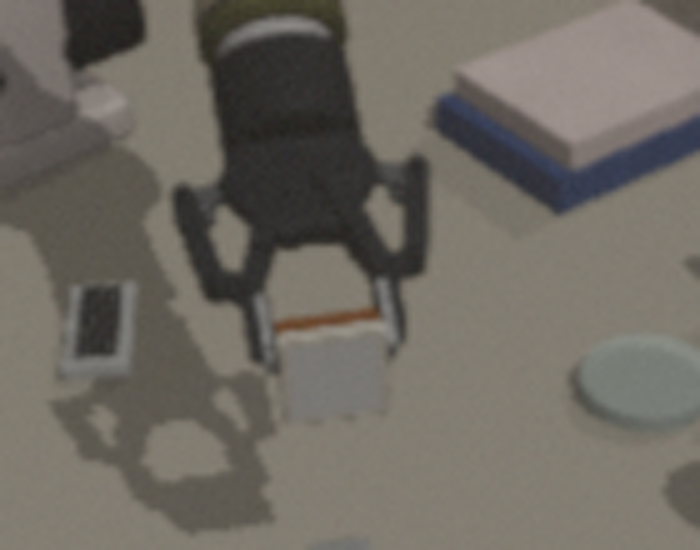

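>>> {"method": "carry_out", "body": {
  "series": [
    [0.6,[-5,-50,30],[10,-2.5,0]],
    [0.6,[-5,-100,60],[20,-5,0]],
    [0.6,[0,-150,90],[30,-7.5,0]],
    [0.6,[5,-205,120],[40,-10,0]],
    [0.6,[10,-260,130],[50,-12.5,0]]
  ]
}}

```text
t: 43.95
tcp_pos: [0.5323, -0.0471, 0.4065]
tcp_rot: [-0.519, -0.405, 0.593, -0.463]
contact_force: [0.0, -0.3, -0.7]
grip_width: 0.643
```

Run:
```python
from h import *
st();go((.55,-.2,.25),-104,90,1)
```

```text
t 43.95 grasp [ 0.5276 -0.067   0.2528] az -103.5 dep 82.4 jaw [ 0.97  -0.242  0.001] F [ 0.  -0.3 -0.7] w 0.643 q [-0.06  0.38  0.01  2.03  0.17  0.78 -0.42]
t 43.95 shift [  17.7 -152.9   -1.5] turn [ 7.4 -1.8  0. ] tcp [ 0.55  -0.2    0.405]
```

>>> {"method": "carry_out", "body": {
  "series": [
    [0.6,[4,-40,0],[7.4,-1.8,0]],
    [0.6,[8,-80,0],[7.4,-1.8,10]],
    [0.6,[12,-115,0],[7.4,-1.8,20]],
    [0.6,[18,-150,0],[7.4,-1.8,30]],
    [0.6,[18,-153,0],[7.4,-1.8,40]]
  ]
}}

```text
t: 44.58
tcp_pos: [0.5499, -0.2018, 0.4037]
tcp_rot: [0.385, 0.588, -0.366, 0.611]
contact_force: [-0.4, -0.1, -0.9]
grip_width: 0.642
```

>>> {"method": "carry_out", "body": {
  "series": [
    [0.6,[0,0,0],[0,0,10]],
    [0.6,[0,0,0],[0,0,20]],
    [0.6,[0,0,0],[0,0,30]],
    [0.6,[0,0,0],[0,0,40]],
    [0.6,[0,0,0],[0,0,50]]
  ]
}}

```text
t: 45.2
tcp_pos: [0.55, -0.1987, 0.404]
tcp_rot: [0.1, 0.696, -0.071, 0.708]
contact_force: [0.3, -0.3, -0.8]
grip_width: 0.645
```

Run:
```python
from h import *
c=np.array([.572,-.2367]);a=np.radians(10.5);yb=np.array([np.cos(a),np.sin(a)])
d=c+.0*yb; g=d+.0137*yb; print(d,g)
st();go((g[0],g[1],.14),-169.5,60,-1)
```

```text
[ 0.572  -0.2367] [ 0.58547059 -0.23420337]
t 45.2 grasp [ 0.5534 -0.1927  0.2491] az 60.3 dep 87.4 jaw [0.239 0.97  0.043] F [ 0.3 -0.3 -0.8] w 0.645 q [ 0.61  0.47 -0.5   1.91  0.24  0.81  1.32]
t 45.2 shift [ 111.7  -21.3 -129.7] turn [-1.5 31.  24.4] tcp [ 0.662 -0.22   0.274]
```

>>> {"method": "carry_out", "body": {
  "series": [
    [0.6,[22,-4,-20],[-0.3,6,5]],
    [0.6,[44,-8,-45],[-0.6,12,10]],
    [0.6,[66,-12,-70],[-0.9,18,15]],
    [0.6,[90,-17,-100],[-1.2,25,20]],
    [0.6,[112,-21,-120],[-1.5,31,24.4]]
  ]
}}

```text
t: 45.82
tcp_pos: [0.6625, -0.2198, 0.2819]
tcp_rot: [-0.079, 0.863, 0.045, 0.496]
contact_force: [-0.3, -0.3, -1.2]
grip_width: 0.64
```

Run:
```python
from h import *
st();go((.5855,-.2342,.06),-169.5,60,-1); snap("side","s32"); snap("side","s32b",(270,210,390,310),6)
```

```text
t 45.83 grasp [ 0.5857 -0.234   0.148 ] az -169.6 dep 59.8 jaw [-0.18   0.984 -0.   ] F [-0.3 -0.3 -1.2] w 0.64 q [ 0.45  0.83 -0.44  1.57  0.45  1.36  1.59]
t 45.83 shift [ -0.8  -0.2 -87.7] turn [ 0.1 -0.2  0.1] tcp [ 0.662 -0.22   0.194]
```

View pics/s32.png

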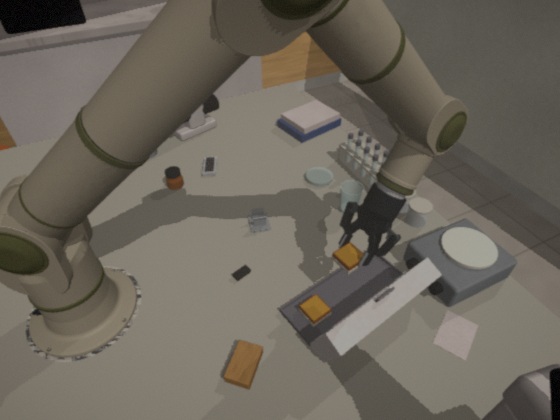

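View pics/s32b.png

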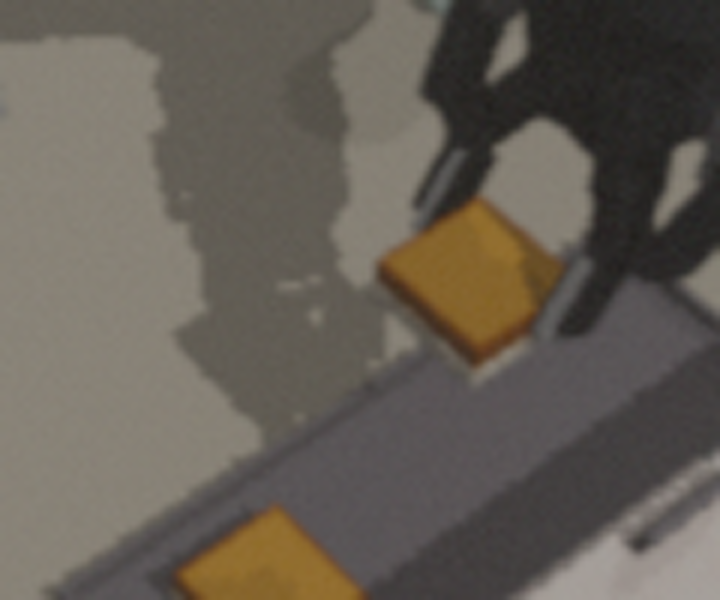

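>>> {"method": "carry_out", "body": {
  "series": [
    [0.6,[-1,0,-30],[0,0,0]],
    [0.6,[-1,0,-60],[0,0,0]],
    [0.6,[-1,0,-85],[0,0,0]],
    [0.6,[-1,0,-98],[0,0,0]],
    [0.6,[-1,0,-98],[0,0,0]]
  ]
}}

```text
t: 46.55
tcp_pos: [0.6609, -0.2197, 0.187]
tcp_rot: [-0.078, 0.862, 0.044, 0.499]
contact_force: [-0.6, 0.7, -0.4]
grip_width: 0.647
```

Run:
```python
from h import *
st(); snap("side","s33b",(270,210,390,310),6)
```

```text
t 46.55 grasp [ 0.5849 -0.2337  0.0526] az -169.5 dep 60.1 jaw [-0.178  0.984 -0.002] F [-0.6  0.7 -0.4] w 0.647 q [ 0.43  0.94 -0.41  1.61  0.5   1.23  1.53]
```

View pics/s33b.png

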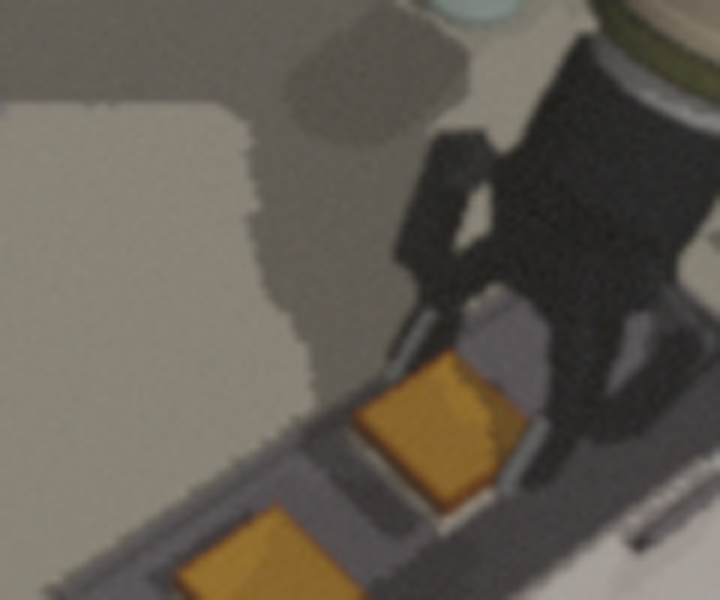

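Run:
```python
from h import *
P=np.array([back("side",(270+x/6,210+y/6),.053) for x,y in[(450,350),(530,415),(445,510),(355,415)]]);m=P.mean(0)
d=m[:2]-[.5745,-.2373]; a=np.radians(10.5); print(m,"box y",d@[np.cos(a),np.sin(a)],"box x",d@[np.sin(a),-np.cos(a)])
```

```text
[ 0.57315182 -0.23447111  0.053     ] box y -0.0008100788255171192 box x -0.003027208945460713
```

>>> {"method": "carry_out", "body": {
  "series": [
    [0.6,[0,0,-12],[0,0,0]],
    [0.6,[0,0,-22],[0,0,0]],
    [0.6,[0,0,-26],[0,0,0]],
    [0.6,[0,0,-28],[0,0,0]],
    [0.6,[0,0,-28],[0,0,0]]
  ]
}}

```text
t: 47.22
tcp_pos: [0.6612, -0.2196, 0.1599]
tcp_rot: [-0.078, 0.862, 0.044, 0.499]
contact_force: [-0.8, -0.3, -0.4]
grip_width: 0.645
```

Run:
```python
from h import *
st(); snap("side","s34b",(270,210,390,310),6)
```

```text
t 47.23 grasp [ 0.5853 -0.2338  0.0255] az -169.4 dep 60.2 jaw [-0.178  0.984 -0.003] F [-0.8 -0.3 -0.4] w 0.645 q [ 0.43  0.97 -0.4   1.61  0.51  1.19  1.52]
```

View pics/s34b.png

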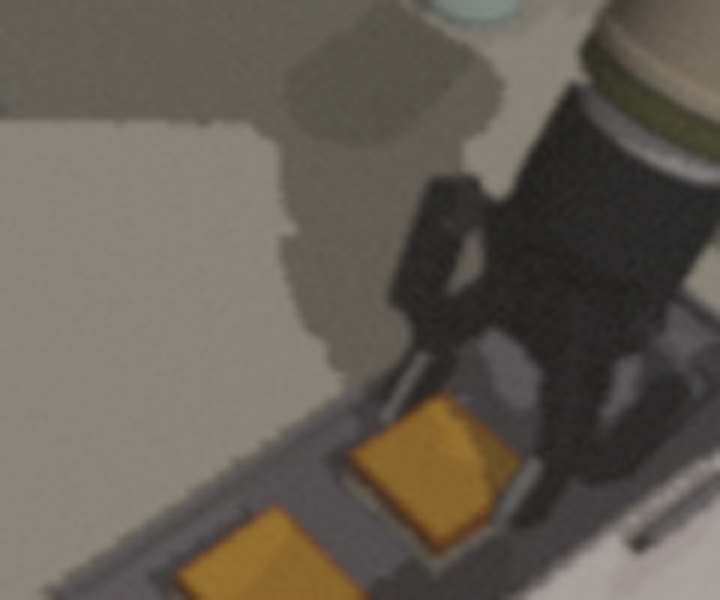

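>>> {"method": "carry_out", "body": {
  "series": [
    [0.6,[0,0,-1.5],[0,0,0]],
    [0.6,[0,0,-1.5],[0,0,0]],
    [0.27,[0,0,-1.5],[0,0,0]],
    [0.27,[0,0,-1.5],[0,0,0]],
    [0.27,[0,0,-1.5],[0,0,0]]
  ]
}}

```text
t: 47.9
tcp_pos: [0.6611, -0.2197, 0.158]
tcp_rot: [-0.078, 0.862, 0.044, 0.499]
contact_force: [-0.1, -0.3, -0.0]
grip_width: 0.732
```

Run:
```python
from h import *
st(); snap("side","s35b",(270,210,390,310),6)
```

```text
t 47.9 grasp [ 0.5853 -0.2339  0.0236] az -169.4 dep 60.2 jaw [-0.178  0.984 -0.003] F [-0.1 -0.3 -0. ] w 0.732 q [ 0.43  0.98 -0.4   1.61  0.51  1.19  1.52]
```

View pics/s35b.png

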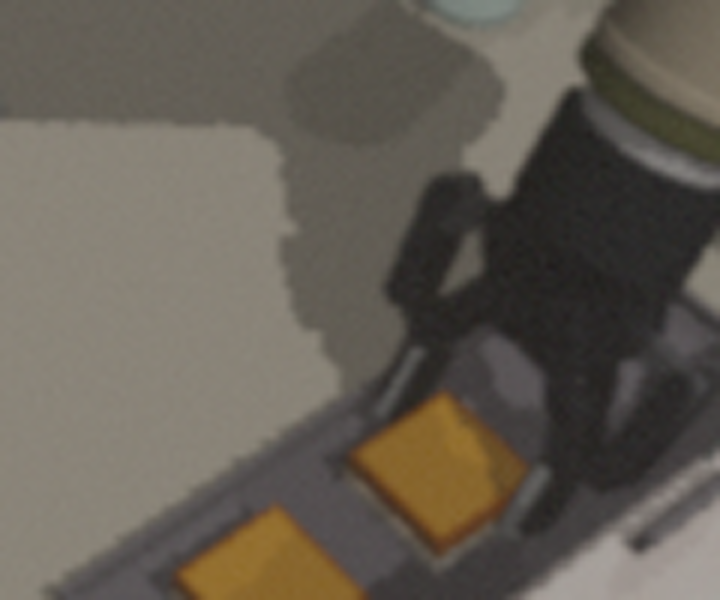

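>>> {"method": "carry_out", "body": {
  "series": [
    [0.26,[2,0,10],[0,0,0]],
    [0.2,[6,1,40],[0,0,0]],
    [0.2,[5,2,100],[0,0,0]],
    [0.2,[0,10,150],[0,-8,0]],
    [0.2,[-5,20,210],[0,-16,0]]
  ]
}}

```text
t: 48.58
tcp_pos: [0.656, -0.1995, 0.3699]
tcp_rot: [-0.083, 0.783, 0.032, 0.616]
contact_force: [1.2, -0.1, 0.7]
grip_width: 0.803
```

Run:
```python
from h import *
st(); snap("side","s36"); snap("side","s36b",(270,210,450,350),4.4); snap("top","t36")
```

```text
t 48.58 grasp [ 0.6208 -0.2136  0.2196] az -158.1 dep 75.8 jaw [-0.17   0.984 -0.053] F [ 1.2 -0.1  0.7] w 0.803 q [ 0.48  0.67 -0.49  1.64  0.44  1.17  1.56]
```

View pics/s36b.png

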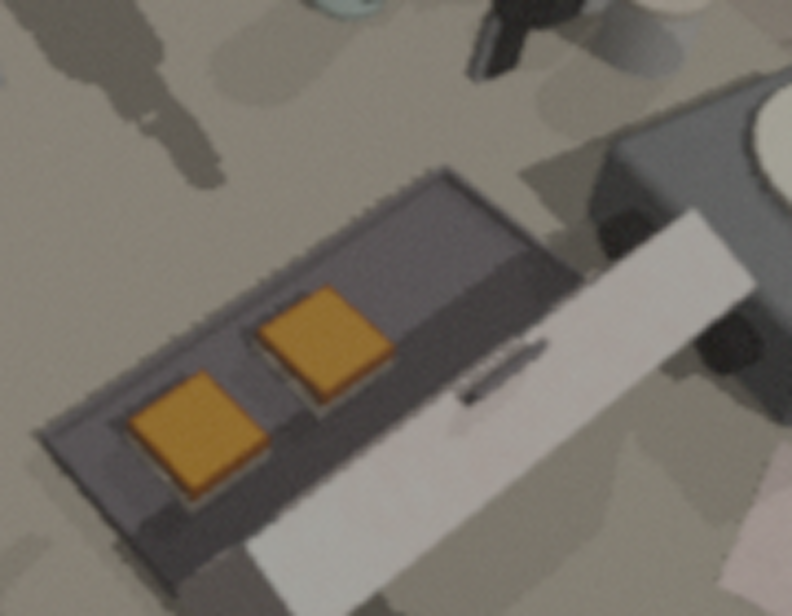

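View pics/t36.png

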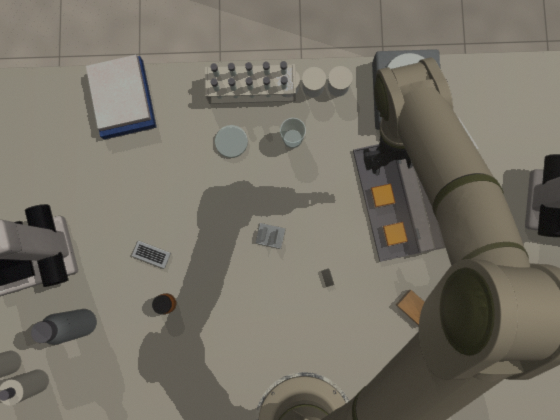

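```bash
cat >> h.py <<'E'
def lidgo(x,z,az=-79.5,dep=90):
    """tip at x from hinge along box x (m), height z"""
    a=np.radians(-79.5); h=np.array([.582,-.2908])+x*np.array([np.cos(a),np.sin(a)])
    o=manip.observe(); p,R=pose((h[0],h[1],z),az,dep,1,.173); R0=Ro.from_quat(o["tcp_rot"])
    print("x",x,"shift",((p-o["tcp_pos"])*1000).round(1),"turn",(R*R0.inv()).as_rotvec(degrees=True).round(1))
def lidst():
    o=manip.observe(); m=Ro.from_quat(o["tcp_rot"]).as_matrix(); t=o["tcp_pos"]+.173*m[:,0]
    a=np.radians(-79.5); d=t[:2]-[.582,-.2908]
    print("t",round(o["t"],2),"tip x",(d@[np.cos(a),np.sin(a)]).round(4),"z",t[2].round(4),"along",(d@[-np.sin(a),np.cos(a)]).round(4),"F",o["contact_force"].round(1),"q",o["joint_positions"].round(2))
E
python3 -c "
from h import *
lidst(); lidgo(.125,.2)"
```

```text
t 48.73 tip x -0.0679 z 0.2056 along 0.0488 F [-0.4 -1.1 -0.1] q [ 0.48  0.67 -0.5   1.64  0.44  1.17  1.56]
x 0.125 shift [ -51.5 -214.7   -0.5] turn [ -5.8 -14.4 -88.5]
```

>>> {"method": "carry_out", "body": {
  "series": [
    [1,[-10,-30,20],[-1,-2,-10]],
    [1,[-20,-70,30],[-1.5,-4,-20]],
    [1,[-30,-110,40],[-2,-6,-30]],
    [1,[-40,-160,40],[-2.5,-7,-40]],
    [1,[-50,-200,40],[-3,-8,-50]]
  ]
}}

```text
t: 49.35
tcp_pos: [0.6053, -0.402, 0.4072]
tcp_rot: [0.24, 0.703, -0.258, 0.618]
contact_force: [0.4, 0.3, -0.6]
grip_width: 0.001
```

```bash
python3 -c "
from h import *
lidst(); lidgo(.125,.2)"
```

```text
t 49.35 tip x 0.1067 z 0.2355 along -0.0173 F [ 0.4  0.3 -0.6] q [ 0.68  0.64 -0.3   1.54  0.23  1.12  1.16]
x 0.125 shift [ -0.5 -11.7 -34.2] turn [ -3.3  -6.3 -38.1]
```

>>> {"method": "carry_out", "body": {
  "series": [
    [1,[-1,-12,0],[-0.8,-1.6,-9.5]],
    [1,[-1,-12,-10],[-1.6,-3.1,-19]],
    [1,[-1,-12,-20],[-2.5,-4.7,-28.5]],
    [1,[-1,-12,-34],[-3.3,-6.3,-38]],
    [1,[-1,-12,-34],[-3.3,-6.3,-38]]
  ]
}}

```text
t: 49.98
tcp_pos: [0.6048, -0.4113, 0.3722]
tcp_rot: [0.449, 0.547, -0.45, 0.545]
contact_force: [-0.4, 0.0, -1.0]
grip_width: 0.001
```

```bash
python3 -c "
from h import *
lidst(); lidgo(.125,.085); snap('side','s40',(270,150,470,330),4); snap('top','t40',(340,110,480,270),3.7)"
```

```text
t 49.98 tip x 0.1225 z 0.1992 along -0.0002 F [-0.4  0.  -1. ] q [ 0.6   0.64 -0.14  1.6   0.11  0.91  0.62]
x 0.125 shift [  -0.    -2.4 -114.2] turn [-0.  -0.2 -0.6]
```

View pics/s40.png

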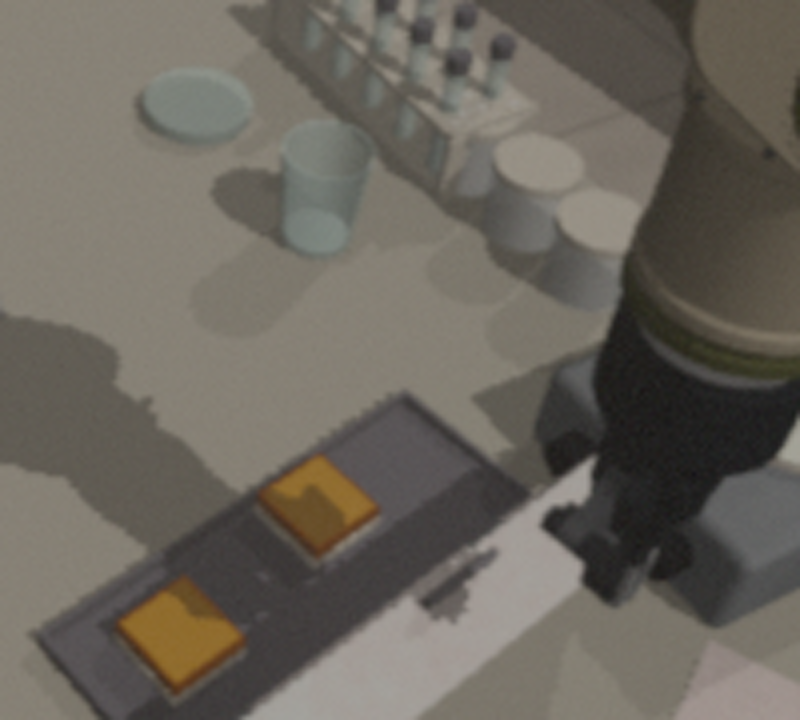

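View pics/t40.png

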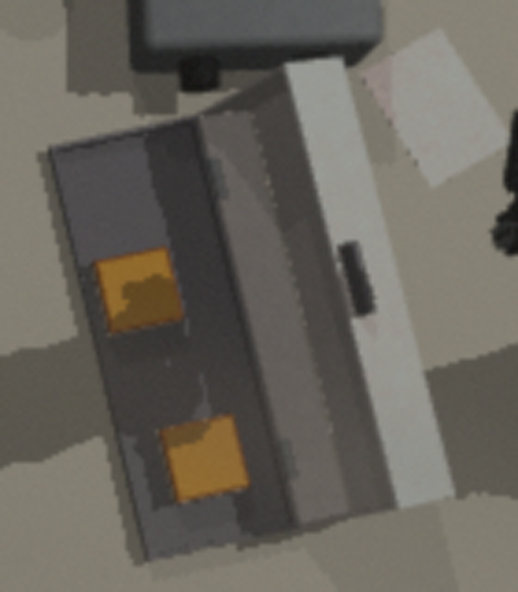

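>>> {"method": "carry_out", "body": {
  "series": [
    [1,[0,-2,-30],[0,0,0]],
    [1,[0,-2,-60],[0,0,0]],
    [1,[0,-2,-90],[0,0,0]],
    [1,[0,-2,-112],[0,0,0]],
    [1,[0,-2,-112],[0,0,0]]
  ]
}}

```text
t: 50.7
tcp_pos: [0.6049, -0.4136, 0.2607]
tcp_rot: [0.449, 0.547, -0.45, 0.545]
contact_force: [0.2, 0.1, 1.0]
grip_width: 0.001
```

```bash
python3 -c "
from h import *
lidst()
r=.1064
for th in (110,100,90,80,70,60,50,40,30,20,10,0):
    p=np.radians(26.8+th); th_=np.radians(th)
    x=-r*np.cos(p); z=.013+r*np.sin(p)
    # half width 11 standoff: tool vertical; contact side when th>90, tip corner (inner, -x side) when <90... 
    print(th,round(x*1000),round(z*1000))
snap('side','s41',(270,150,470,330),4)"
```

```text
t 50.7 tip x 0.1248 z 0.0877 along -0.0002 F [0.2 0.1 1. ] q [ 0.6   0.76 -0.13  1.68  0.14  0.71  0.6 ]
110 78 86
100 64 98
90 48 108
80 31 115
70 13 119
60 -6 119
50 -24 117
40 -42 111
30 -58 102
20 -73 91
10 -85 77
0 -95 61
```

View pics/s41.png

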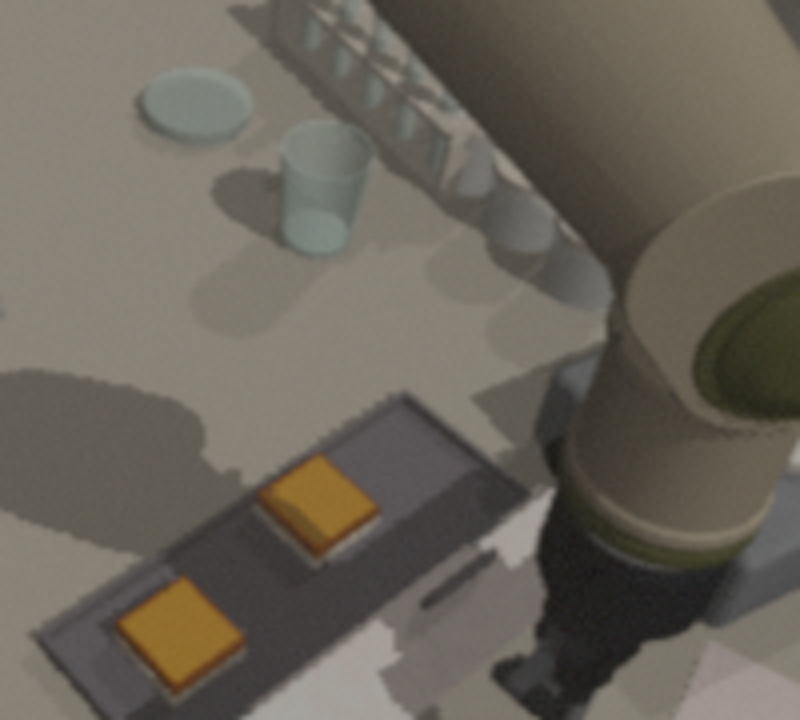

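>>> {"method": "carry_out", "body": {
  "series": [
    [1,[-4.6,24.6,0],[0,0,0]],
    [1,[-7.3,39.3,2],[0,0,0]],
    [1,[-9.1,49,10],[0,0,0]],
    [1,[-12,65,18],[0,0,0]],
    [1,[-15,82,25],[0,0,0]]
  ]
}}

```text
t: 51.38
tcp_pos: [0.5908, -0.3337, 0.2906]
tcp_rot: [0.45, 0.542, -0.451, 0.548]
contact_force: [-1.5, -3.5, 4.2]
grip_width: 0.003
```

```bash
python3 -c "
from h import *
lidst()
snap('top','t42',(340,110,480,270),3.7);snap('side','s42',(270,150,470,330),4)"
```

```text
t 51.38 tip x 0.045 z 0.1176 along 0.0016 F [-1.5 -3.5  4.2] q [ 0.51  0.67 -0.12  1.8   0.13  0.67  0.5 ]
```

View pics/t42.png

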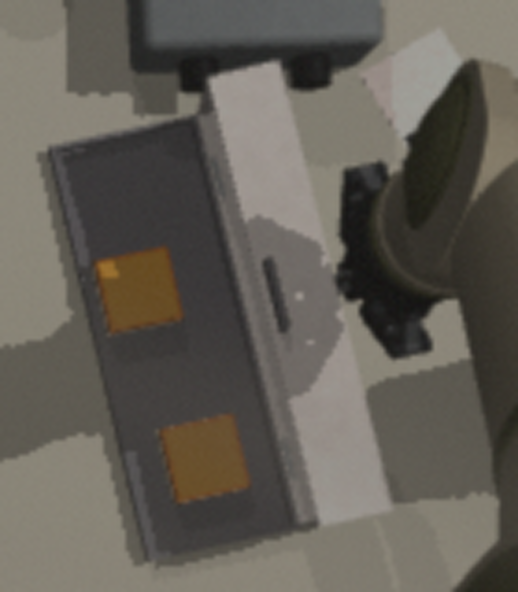

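View pics/s42.png

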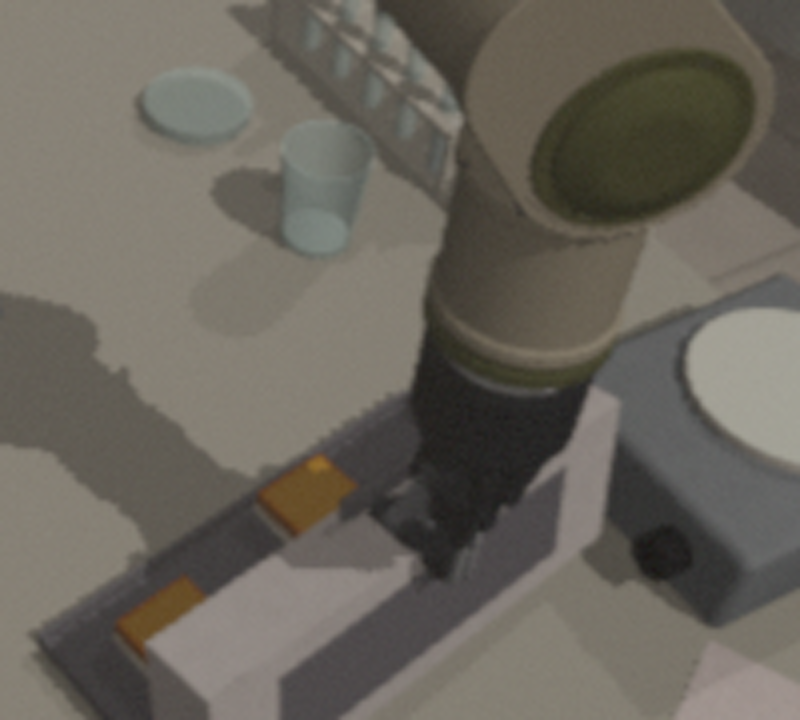

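>>> {"method": "carry_out", "body": {
  "series": [
    [1,[-3.8,20.6,0],[0,0,0]],
    [1,[-7.3,39.3,-1],[0,0,0]],
    [1,[-10.6,57,-3],[0,0,0]],
    [1,[-13.8,75,-9],[0,0,0]],
    [1,[-16.7,90,-18],[0,0,0]]
  ]
}}

```text
t: 52.1
tcp_pos: [0.5737, -0.2406, 0.2698]
tcp_rot: [0.45, 0.545, -0.45, 0.547]
contact_force: [0.1, -0.2, 2.2]
grip_width: -0.0
```

```bash
python3 -c "
from h import *
lidst()
snap('side','s43',(270,150,470,330),4)"
```

```text
t 52.1 tip x -0.0506 z 0.0968 along 0.0013 F [ 0.1 -0.2  2.2] q [ 0.38  0.65 -0.11  1.94  0.12  0.56  0.38]
```

View pics/s43.png

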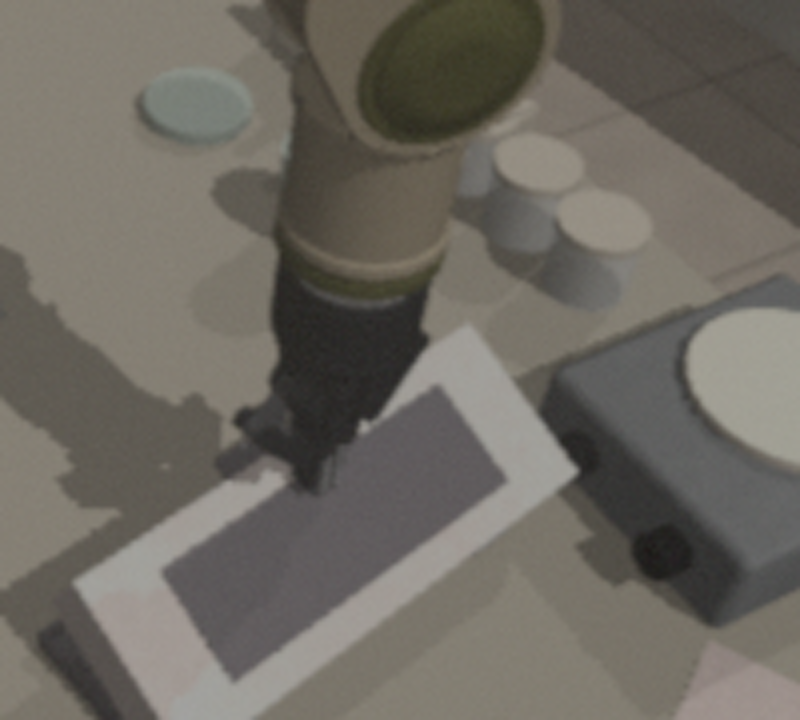

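>>> {"method": "carry_out", "body": {
  "series": [
    [1,[-2.2,11.8,-9],[0,0,0]],
    [1,[-4.2,22.6,-20],[0,0,0]],
    [1,[-5.5,29.5,-29],[0,0,0]],
    [1,[-5.8,31.5,-34],[0,0,0]],
    [1,[-5.8,31.5,-35],[0,0,0]]
  ]
}}

```text
t: 52.78
tcp_pos: [0.5675, -0.2093, 0.2344]
tcp_rot: [0.449, 0.546, -0.45, 0.546]
contact_force: [-3.8, 4.6, 17.6]
grip_width: 0.001
```

```bash
python3 -c "
from h import *
lidst()
snap('side','s44',(270,150,470,330),4)"
```

```text
t 52.77 tip x -0.0827 z 0.0614 along 0.0005 F [-3.8  4.6 17.6] q [ 0.32  0.68 -0.09  2.    0.13  0.46  0.33]
```

View pics/s44.png

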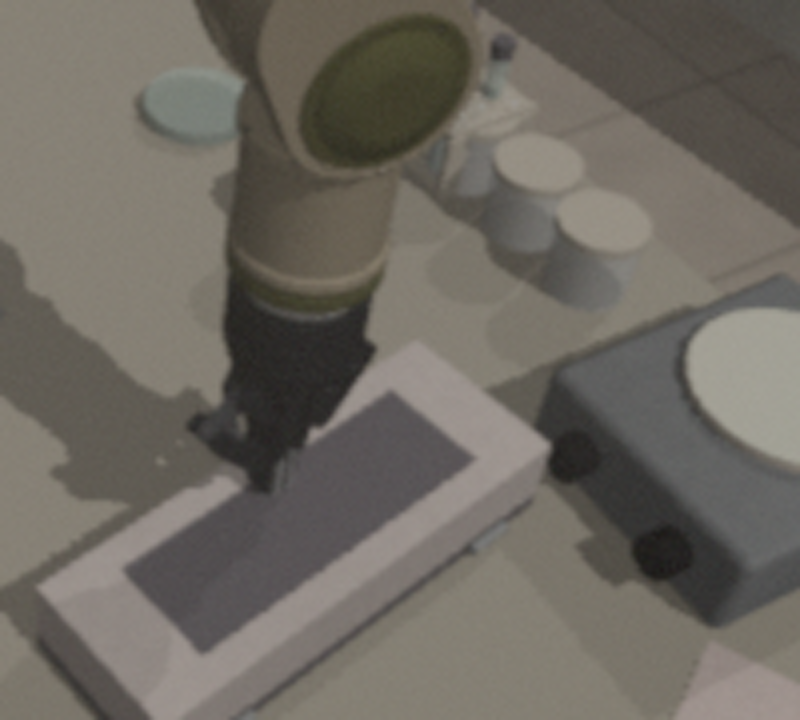

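>>> {"method": "carry_out", "body": {
  "series": [
    [1,[0,0,-0.5],[0,0,0]],
    [1,[0,0,-0.5],[0,0,0]],
    [1,[0,0,40],[0,0,0]],
    [1,[0,30,100],[0,0,0]],
    [1,[-10,80,150],[0,0,0]]
  ]
}}

```text
t: 53.45
tcp_pos: [0.5595, -0.1399, 0.3763]
tcp_rot: [0.45, 0.544, -0.451, 0.546]
contact_force: [0.5, 1.7, 0.1]
grip_width: -0.0
```

>>> {"method": "carry_out", "body": {
  "series": [
    [1,[-10,50,0],[0,0,0]],
    [1,[-20,100,0],[0,0,0]],
    [1,[-30,150,0],[0,0,0]],
    [1,[-30,200,0],[0,0,0]],
    [1,[-30,250,0],[0,0,0]]
  ]
}}

```text
t: 54.08
tcp_pos: [0.5291, 0.112, 0.3746]
tcp_rot: [0.449, 0.545, -0.45, 0.546]
contact_force: [1.4, 0.1, 0.6]
grip_width: -0.0
```

```bash
python3 -c "
from h import *
st()
snap('side','s45');snap('side','s45b',(260,210,430,350),4.6); snap('top','t45')"
```

```text
t 54.08 grasp [0.5291 0.1117 0.2196] az -89.6 dep 89.9 jaw [ 0.982  0.191 -0.   ] F [1.4 0.1 0.6] w -0.0 q [-0.22  0.42 -0.13  2.05  0.09  0.68 -0.21]
```

View pics/s45.png

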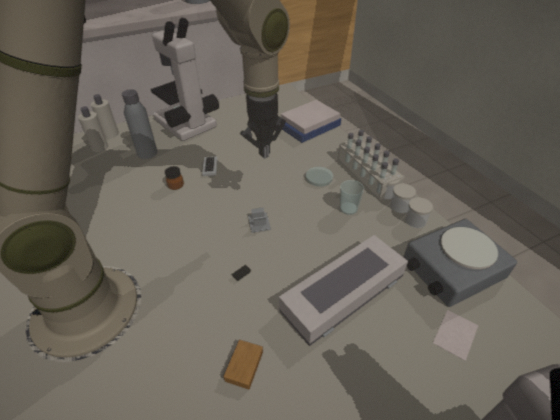

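View pics/s45b.png

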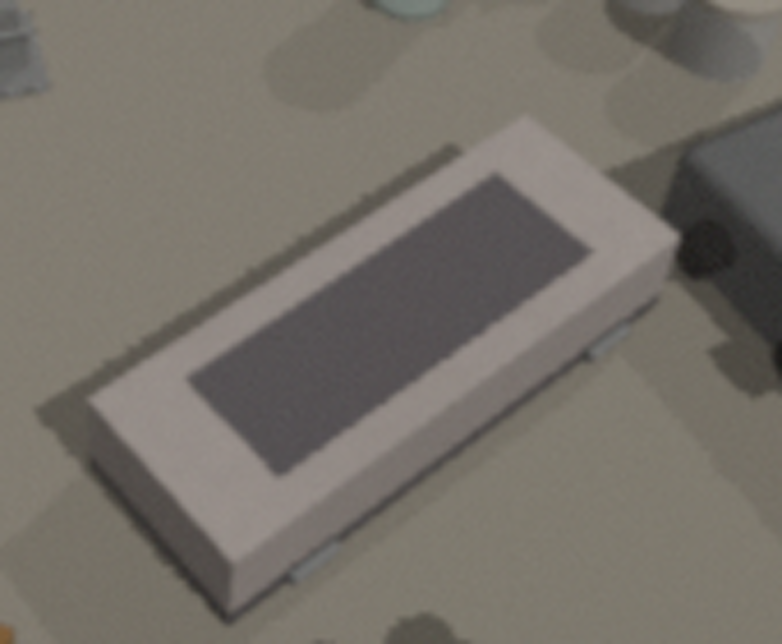

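View pics/t45.png

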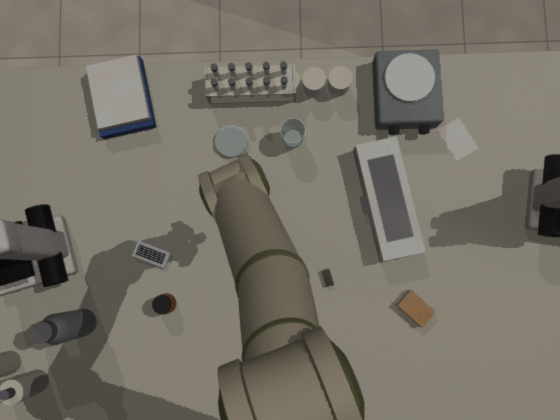

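```bash
python3 -c "
from h import *
snap('top','t46',(340,120,440,270),4)
for X in [(.572,-.2367)]:
    a=np.radians(10.5); yb=np.array([np.cos(a),np.sin(a)]); xb=np.array([np.sin(a),-np.cos(a)])
    for sx in(-.055,.055):
        for sy in(-.155,.155):
            p=np.array(X)+sx*xb+sy*yb; s=proj('side',(*p,.061)); print(sx,sy,((s-[260,210])*4.6).round())
"
```

```text
-0.055 -0.155 [ 80. 400.]
-0.055 0.155 [522. 118.]
0.055 -0.155 [224. 567.]
0.055 0.155 [676. 241.]
```

```bash
python3 -c "
from plant import manip
print(manip.job_done())"
```

```text
the job is handed in; nothing more can be done
None
```

I turned over both culture dishes on the bench using the stand and laid them in the culture box. I then pushed the lid closed and handed the job in at about 54 s; the hand-in reports no verdict.

**Dishes:** The cameras showed only two dishes, so I took the third to be absent. The last pictures before closing showed both flat on the box floor, clear of each other, with the agar side up. With the lid shut I could not look at them again.

**Lid:** The fingertips stopped at 61 mm, the closed height, with about 18 N of resistance, well above the 3–6 N the hinge takes. In the final side view, the four corners of the lid's top were within about 2 pixels of where a closed lid should be. That is within the 2 mm camera calibration.

**Other things:** By eye, the beaker, round dish, jar, slide tray, slide pack and eraser were where they started. The arm ended clear of everything.

**Two things needed redoing:**
- **First dish at the stand:** I first brought it to the wrong side of the stand and had to go round to the other.
- **First approach to the box:** It ran into joint limits, so I turned the tool half a turn before placing.

No dish slipped or was dropped, and no check disagreed.

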